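# Put away the scored spools and press every tub lid home

### The job

One of the three lidded tubs is the reject tub, the one with the orange sleeve inside: lift the lids one by one until you find it, and put every scored spool from the counter into it, leaving what is in the tubs there. Then see that every tub has a lid on and press each of the three lids down until it is fully home, flat on its tub with the yellow stripe covered; leave the V-block, the lap and the oil can alone.

Things in the scene. Friction and masses are not known exactly. Their poses are not given: they have to be found in the camera images.
- tub_1: one of three identical open grey steel tubs fixed to the counter, 150 (x) x 110 (y) outside, 90 high, walls and floor 4 thick, with a 10 mm yellow stripe round the outside 10 to 20 mm below the rim; origin: centre of its underside on the counter, z up, x along its length
- seal_1 (a joint): slide of the black rubber seal frame in the mouth of tub_1 (20 high, opening 130 x 90): 0 when its top stands 10 mm proud of the rim (at the start), 0.010 m when flush. It goes straight down, resists with about 10 N plus 60 N per m/s, carries a lid without sinking and stays where it is left. Lid knob centre above the counter: 122 mm with lid resting on the proud seal, 112 mm with lid home
- lid_1_knob (a point): centre of the black knob (40 along x, 22 along y, 36 high) of a steel lid; three identical, interchangeable, one lies loose on each tub at the start. Plate 166 (x) x 126 (y) x 4, skirt 20 deep round the tub's outside with 4 mm play each side; 0.3 kg. The point is 22 above the plate's underside, 42 above the skirt's edge. Fully home: plate on rim, skirt hides the yellow stripe
- tub_2: one of three identical open grey steel tubs fixed to the counter, 150 (x) x 110 (y) outside, 90 high, walls and floor 4 thick, with a 10 mm yellow stripe round the outside 10 to 20 mm below the rim; origin: centre of its underside on the counter, z up, x along its length
- seal_2 (a joint): slide of the black rubber seal frame in the mouth of tub_2 (20 high, opening 130 x 90): 0 when its top stands 10 mm proud of the rim (at the start), 0.010 m when flush. It goes straight down, resists with about 10 N plus 60 N per m/s, carries a lid without sinking and stays where it is left. Lid knob centre above the counter: 122 mm with lid resting on the proud seal, 112 mm with lid home
- lid_2_knob (a point): centre of the black knob (40 along x, 22 along y, 36 high) of a steel lid; three identical, interchangeable, one lies loose on each tub at the start. Plate 166 (x) x 126 (y) x 4, skirt 20 deep round the tub's outside with 4 mm play each side; 0.3 kg. The point is 22 above the plate's underside, 42 above the skirt's edge. Fully home: plate on rim, skirt hides the yellow stripe
- tub_3: one of three identical open grey steel tubs fixed to the counter, 150 (x) x 110 (y) outside, 90 high, walls and floor 4 thick, with a 10 mm yellow stripe round the outside 10 to 20 mm below the rim; origin: centre of its underside on the counter, z up, x along its length
- seal_3 (a joint): slide of the black rubber seal frame in the mouth of tub_3 (20 high, opening 130 x 90): 0 when its top stands 10 mm proud of the rim (at the start), 0.010 m when flush. It goes straight down, resists with about 10 N plus 60 N per m/s, carries a lid without sinking and stays where it is left. Lid knob centre above the counter: 122 mm with lid resting on the proud seal, 112 mm with lid home
- lid_3_knob (a point): centre of the black knob (40 along x, 22 along y, 36 high) of a steel lid; three identical, interchangeable, one lies loose on each tub at the start. Plate 166 (x) x 126 (y) x 4, skirt 20 deep round the tub's outside with 4 mm play each side; 0.3 kg. The point is 22 above the plate's underside, 42 above the skirt's edge. Fully home: plate on rim, skirt hides the yellow stripe
- sleeve_center (a point): centre of the orange plastic spool sleeve, a ring 50 outside, 32 inside, 25 high, lying flat in one of the tubs (any of the three)
- bronze_bush_center (a point): centre of a bronze bush of the same size, in another tub
- black_bush_center (a point): centre of a black plastic bush of the same size, in another tub
- spool_1_center (a point): centre of a scored steel spool lying on the counter: 90 long along its x, round body 24 in diameter, a 26 mm square block at each end on which it rests (centre 13 mm above the counter), 0.25 kg; two or three such spools are there
- spool_2_center (a point): centre of a scored steel spool lying on the counter: 90 long along its x, round body 24 in diameter, a 26 mm square block at each end on which it rests (centre 13 mm above the counter), 0.25 kg; two or three such spools are there
- spool_3_center (a point): centre of a scored steel spool lying on the counter: 90 long along its x, round body 24 in diameter, a 26 mm square block at each end on which it rests (centre 13 mm above the counter), 0.25 kg; two or three such spools are there
- vblock: bystander: dark cast-iron V-block 70 x 90 x 45 high on the counter; origin centre of underside
- lap: bystander: bronze lap, a 50 x 50 x 30 block with a round bar, 150 long overall along y; origin centre of underside
- oilcan: bystander: red can, 60 in diameter, 110 high, upright; origin centre of underside
Things that resemble listed ones, but are neither listed nor needed, are in the scene too. What is shaped like the part that bears lid_3_knob but blue or green is not meant.

How it is judged:
By the outcome, as a careful person would: the job done as asked, in the order asked, and still so for the second after the job is handed in, with the robot touching nothing.
Of spool_1, spool_2, spool_3 only 2 to 3 are there at a start; the rules pass over those that are not, and their reading is None.
At some moment in a run one of spool_1, spool_2, spool_3 may be knocked a few centimetres aside while the robot is not near it.
It also fails if it takes over 210 s, if anything falls off the work surface, if the arm or the gripper's body presses on something with over 40 N, if the wrist force passes 120 N, or if a joint passes its speed limit or range.

### The arm

A 6-joint arm with a two-finger parallel gripper is mounted at the origin on the work surface. World frame = base frame: x ahead of the robot, y to its left, z up, the work surface at z = 0. Lengths are in m, angles in rad, forces in N, time in s.
With the tool pointing down it reaches from about 0.325 to 0.775 m from the base axis. Payload 5.5 kg.
Tool frame: the origin (TCP) lies midway between the tips of the shut fingers; the grasp point (between the pads) lies 19 mm behind it (ctrl.tcp_to_grasp is the distance from the TCP to the grasp point, in m); z points along the fingers, y is the line along which they close (so a half turn about z gives the same grasp; the last joint's range is limited). The gripper opens to 85 mm and grips with 20 to 120 N. Pads are 22 mm wide; open, the fingers measure 114 mm over their backs; the gripper's body (76 mm by 85 mm) begins 54 mm behind the grasp point. The pads swing forward as they close: fully open they stand 13 mm farther back than shut.
Start: joints at [1.266, 0.091, 1.231, -0, 1.82, -0.057], TCP at [0.147, 0.582, 0.203] pointing down, gripper open.
Joint ranges: [-2.87, 2.87], [-0.86, 2.18], [0.17, 2.46], [-1.51, 4.65], [0.06, 2.69], [-2.65, 2.65]. Speed limits (rad/s): [2.57, 2.57, 3.01, 3.14, 3.14, 3.14].

### API

Orientations are given as a unit quaternion [w, x, y, z].
In Python, from workcell import ctrl, grab_frame, camera_params, finish_job gives the robot as it stands. The module is installed in compiled form; this text tells all that it offers.
- The arm moves only by the tool send_rows, never from a script. Its argument "series" is a list of rows, each a list of 2 entries, a list of its own where there are three numbers: the shift along the tool's x, y, z scaled (see below), then the turn, a rotation vector about the tool's x, y, z scaled (see below). A call has 1 to 12 rows; each row shifts and turns the commanded pose from where the row before left it, along the tool's axes as they then stand; what a row does not reach is not made up. The controller multiplies each number of a shift by 25 mm and each number of a turn by 0.15 rad. A row lasts 1/10 s, in which the tool goes at most 50 mm and 8.59 degrees, less where a joint would pass 70% of its speed; a pose out of reach is approached as far as the arm can. A call with a number of a shift or a turn outside -1 to 1 is refused whole. A call with a gripper value outside its range is refused whole. "gripper" is the gripper command: -1 is fully open, 1 is shut, values between are in proportion, set as the call begins (left out, the last holds). The fingers move at their own pace and stop on an object; "squeeze" is the grip in N (left out, the last holds). Time passes only in rows, so rows that do not move let the fingers close. It gives the time, the measured TCP pose, the force, the opening and the grip force at its end, in the units of the state.
- ctrl.sense(): the state, without advancing time (a new reading comes with each control period).
- grab_frame(name): name is "scene" or "top" or "wrist"; returns the picture (400x640x3 uint8, red, green, blue); there is no depth.
- camera_params(name): a dict with "intrinsics" (3x3 intrinsics, pixels), "distortion" ([k1, k2, p1, p2, k3] as OpenCV has them; the pictures are not rectified), "cam_to_world" (4x4, takes a point from camera to world coordinates). Camera axes: x right, y up, looking along -z (the intrinsics and any distortion apply to the point x, -y, -z); pixel columns grow to the right and rows downward; lengths in m; the calibration is good to about 2 mm. A picture is of the moment at which its call begins: read the wrist's pose just before it. camera_params takes no time and is no camera call; for the wrist camera it gives the pose at the moment of the call.
- finish_job(): hands the job in; it is judged then, once.
The state is a dict: "clock": time; "qpos": joint angles; "joint_vel": joint speeds; "tau": joint torques, N m; "tool_pos": TCP position; "eef_rot": TCP orientation; "wrist_force": force on the tool from outside, world axes, zero at the start; "wrist_torque": the same for the moment, N m; "opening": finger opening in m; "finger_force": force on a finger pad.
Only numpy, scipy, OpenCV 4.12 (cv2) and the standard library are available. Lean on these libraries where they do the work, as an engineer would, in place of code of your own. Each camera call takes 0.05 s, during which the arm holds its last target. There are 200 camera calls.

## Working session

There is one attempt and no reset: what is moved stays moved. The work goes in short steps, Python scripts to look and compute and a tool call to move; the robot and the scene stay as the last step left them, time stands still between calls to the robot, and variables do not carry over. Pictures are saved under pics/ and viewed, at most 14 in all, crops included, and the job is handed in when it is done.

Besides the shell and the picture viewer there is one more tool, called after "Emit:" as a command line: name --argument value ..., lists and objects as JSON in quotes. send_rows: Moves the arm, as the interface text tells. Shifts and turns lie within -1 to 1; 1 stands for 25 mm of shift or 0.15 rad of turn. Its arguments: {"type":"object","properties":{"series":{"type":"array","items":{"type":"array"}},"gripper":{"type":"number"},"squeeze":{"type":"number"}},"required":["series"]}

```bash
mkdir -p pics
cat > h.py <<'E'
import numpy as np, cv2
from workcell import ctrl, grab_frame, camera_params, finish_job
def snap(name,fn=None):
    p=camera_params(name); im=grab_frame(name)
    if fn: cv2.imwrite('pics/'+fn,cv2.cvtColor(im,cv2.COLOR_RGB2BGR))
    return im,p
def ray(p,uv,z):
    uv=np.array(uv,float).reshape(-1,1,2)
    n=cv2.undistortPoints(uv,np.array(p['intrinsics']),np.array(p['distortion'])).reshape(-1,2)
    T=np.array(p['cam_to_world']); d=np.c_[n[:,0],-n[:,1],-np.ones(len(n))]@T[:3,:3].T; o=T[:3,3]
    return o+d*((z-o[2])/d[:,2])[:,None]
def proj(p,X):
    T=np.array(p['cam_to_world']); c=(np.array(X,float).reshape(-1,3)-T[:3,3])@T[:3,:3]
    c=c*[1,-1,-1]
    return cv2.projectPoints(c,np.zeros(3),np.zeros(3),np.array(p['intrinsics']),np.array(p['distortion']))[0].reshape(-1,2)
E
python3 - <<'E'
from h import *
for n in ('top','scene','wrist'):
    im,p=snap(n,n+'0.png'); print(n,np.round(p['cam_to_world'],3).tolist(),np.round(p['intrinsics'],0).tolist(),p['distortion'])
s=ctrl.sense(); print({k:np.round(v,3).tolist() for k,v in s.items()}, ctrl.tcp_to_grasp)
E
```

```text
top [[-0.015, 0.993, -0.117, 0.359], [-1.0, -0.015, -0.003, -0.079], [-0.005, 0.117, 0.993, 1.195], [0.0, 0.0, 0.0, 1.0]] [[362.0, 0.0, 321.0], [0.0, 362.0, 192.0], [0.0, 0.0, 1.0]] [-0.0081601  0.         0.         0.         0.       ]
scene [[-0.259, -0.644, 0.72, 1.557], [0.966, -0.173, 0.193, 0.189], [0.0, 0.745, 0.667, 1.087], [0.0, 0.0, 0.0, 1.0]] [[429.0, 0.0, 321.0], [0.0, 429.0, 203.0], [0.0, 0.0, 1.0]] [-0.09031443  0.          0.          0.          0.        ]
wrist [[0.246, -0.918, -0.311, 0.066], [0.969, 0.232, 0.081, 0.601], [-0.002, -0.321, 0.947, 0.374], [0.0, 0.0, 0.0, 1.0]] [[356.0, 0.0, 324.0], [0.0, 356.0, 197.0], [0.0, 0.0, 1.0]] [-0.04640967  0.          0.          0.          0.        ]
{'clock': 0.15, 'qpos': [1.266, 0.092, 1.232, 0.0, 1.82, -0.057], 'joint_vel': [-0.0, -0.002, -0.004, 0.0, -0.001, -0.003], 'tau': [0.001, -45.937, -41.853, -0.0, 0.009, 0.0], 'tool_pos': [0.147, 0.581, 0.202], 'eef_rot': [-0.0, 0.124, 0.992, -0.001], 'wrist_force': [0.046, 0.189, 0.064], 'wrist_torque': [0.019, -0.02, 0.015], 'finger_force': 0.0, 'opening': 0.085} 0.0187
```

View pics/top0.png

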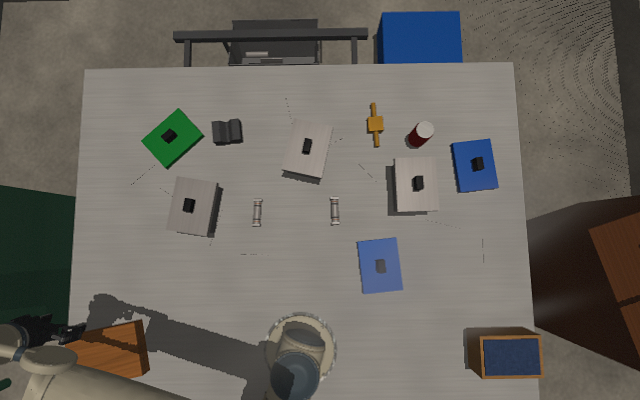

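View pics/scene0.png

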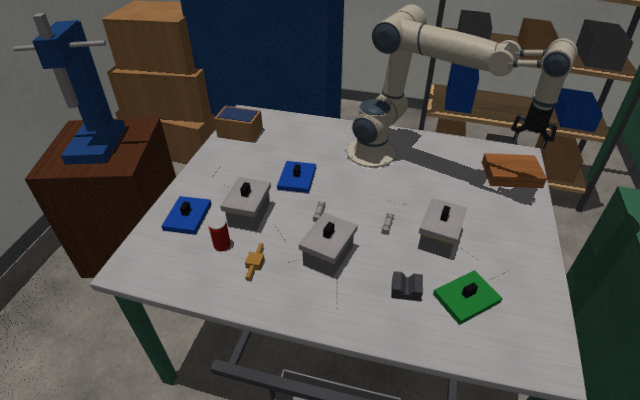

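The top view shows steel lids with knobs at (189,205), (307,147) and (418,183). The blue ones at (478,164) and (381,266) and the green one at (169,136) are decoys. Spools lie at (257,212) and (335,211), the V-block at (227,131), the lap at (375,124) and the oil can at (420,134). I'll measure and confirm with one crop.

Run:
```python
from h import *
p=camera_params('top'); im=cv2.cvtColor(cv2.imread('pics/top0.png'),cv2.COLOR_BGR2RGB)
def blob(im,u,v,r,f):
    c=im[v-r:v+r,u-r:u+r].astype(int); m=f(c).astype(np.uint8)
    n,l,st,ce=cv2.connectedComponentsWithStats(m)
    k=l==(1+np.argmax(st[1:,4])); ys,xs=np.nonzero(k)
    R=cv2.minAreaRect(np.c_[xs,ys].astype(np.float32)); return np.array([xs.mean()+u-r,ys.mean()+v-r]),k.sum(),R
for n,(u,v) in dict(A=(189,205),B=(307,147),C=(418,183),Dblue=(381,266),Eblue=(478,164),Fgreen=(169,136)).items():
    c,a,R=blob(im,u,v,13,lambda c:c.max(2)<50)
    print(n,c.round(1),a,np.round(R[1],1),round(R[2]),ray(p,c,.132 if n in 'ABC' else .05)[0].round(3))
# lid plate corners read from picture
for n,q in dict(A=[(177,177),(220,183),(208,237),(167,231)],B=[(294,119),(333,126),(322,178),(283,171)],C=[(394,157),(437,156),(438,211),(396,213)]).items():
    print(n,ray(p,q,.104).round(3).tolist())
for u,v in [(257,212),(335,211)]:
    print('spool',ray(p,[(u,v),(u,v-13),(u,v+14)],.02).round(3).tolist())
c=im[80:300,130:510]; cv2.imwrite('pics/c1.png',cv2.cvtColor(cv2.resize(c,None,fx=2.1,fy=2.1,interpolation=cv2.INTER_CUBIC),cv2.COLOR_RGB2BGR))
```

```text
A [188.4 204.8] 135 [10.2 12.9] 11 [0.454 0.317 0.132]
B [306.6 145.9] 107 [ 7. 15.] 14 [ 0.626 -0.035  0.132]
C [417.5 182.8] 138 [14. 10.] 90 [ 0.509 -0.363  0.132]Traceback (most recent call last):
  File "<stdin>", line 9, in <module>
  File "<stdin>", line 6, in blob
    return _wrapfunc(a, 'argmax', axis=axis, out=out, **kwds)
    return bound(*args, **kwds)
ValueError: attempt to get argmax of an empty sequence
```

Run:
```python
from h import *
p=camera_params('top'); im=cv2.imread('pics/top0.png')
for n,q in dict(A=[(177,177),(220,183),(208,237),(167,231)],B=[(294,119),(333,126),(322,178),(283,171)],C=[(394,157),(437,156),(438,211),(396,213)]).items():
    print(n,ray(p,q,.104).round(3).tolist())
for u,v in [(257,212),(335,211)]:
    print('spool',ray(p,[(u,v),(u,v-13),(u,v+14)],.02).round(3).tolist())
print(ray(p,[(381,266),(360,240),(402,292)],.03).round(3))
c=im[80:300,130:510]; cv2.imwrite('pics/c1.png',cv2.resize(c,None,fx=2.1,fy=2.1,interpolation=cv2.INTER_CUBIC))
```

```text
A [[0.542, 0.365, 0.104], [0.522, 0.232, 0.104], [0.358, 0.265, 0.104], [0.378, 0.39, 0.104]]
B [[0.72, 0.005, 0.104], [0.695, -0.116, 0.104], [0.532, -0.08, 0.104], [0.556, 0.039, 0.104]]
C [[0.594, -0.302, 0.104], [0.595, -0.434, 0.104], [0.426, -0.428, 0.104], [0.422, -0.301, 0.104]]
spool [[0.437, 0.134, 0.02], [0.48, 0.134, 0.02], [0.392, 0.133, 0.02]]
spool [[0.436, -0.12, 0.02], [0.479, -0.121, 0.02], [0.391, -0.119, 0.02]]
[[ 0.259 -0.262  0.03 ]
 [ 0.342 -0.198  0.03 ]
 [ 0.178 -0.326  0.03 ]]
```

View pics/c1.png

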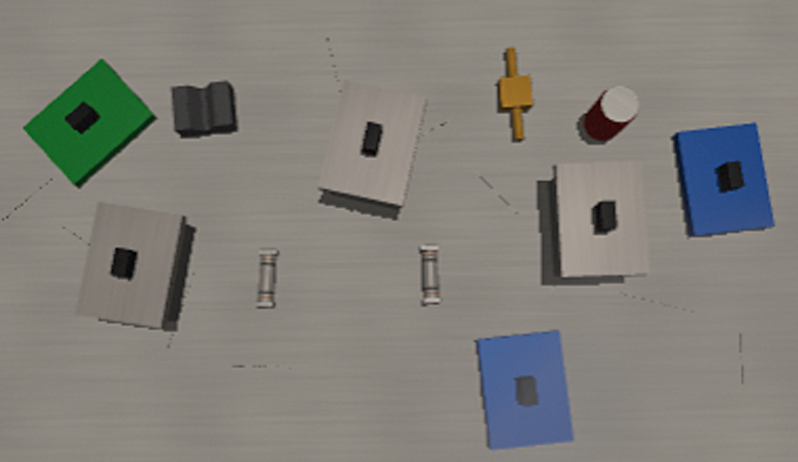

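Confirmed: A, B and C are bare steel lids. The blue and green ones are decoys, and there are two spools. I'll write a planner helper and start with tub A.

```bash
cat > plan.py <<'E'
import sys
from h import *
from scipy.spatial.transform import Rotation as Ro
def plan(x,y,z,th=None,s=None):
    """th: lid yaw (deg); tool y lies along lid y."""
    s=s or ctrl.sense(); P=np.array(s['tool_pos']); w,a,b,c=s['eef_rot']; R=Ro.from_quat([a,b,c,w]).as_matrix()
    out=np.zeros(3)
    if th is not None:
        f=np.radians(180+th); G=np.c_[[np.cos(f),np.sin(f),0],[np.sin(f),-np.cos(f),0],[0,0,-1]]
        out=Ro.from_matrix(R.T@G).as_rotvec()/.15; R=G
    print('turn units total',out.round(2),'| then shift units',(R.T@(np.array([x,y,z])-P)/.025).round(2),'at',P.round(4),'t',round(float(s['clock']),1))
if __name__=='__main__':
    plan(*map(float,sys.argv[1:]))
E
python3 plan.py .454 .317 .22 -10
```

```text
turn units total [-0.01 -0.   -0.49] | then shift units [-13.93  -8.28  -0.73] at [0.1471 0.5814 0.2017] t 0.1
```

Emit:
send_rows --series '[[[0, 0, -0.73], [0, 0, -0.49]], [[-1, -0.6, 0], [0, 0, 0]], [[-1, -0.6, 0], [0, 0, 0]], [[-1, -0.6, 0], [0, 0, 0]], [[-1, -0.6, 0], [0, 0, 0]], [[-1, -0.6, 0], [0, 0, 0]], [[-1, -0.6, 0], [0, 0, 0]], [[-1, -0.6, 0], [0, 0, 0]], [[-1, -0.6, 0], [0, 0, 0]], [[-1, -0.6, 0], [0, 0, 0]], [[-1, -0.6, 0], [0, 0, 0]], [[-1, -0.6, 0], [0, 0, 0]]]' --gripper -1

```text
clock: 1.35
tool_pos: [0.3901, 0.3705, 0.2205]
eef_rot: [-0.0, 0.087, 0.996, -0.0]
wrist_force: [-0.2, 0.4, 0.2]
opening: 0.0855
finger_force: 0.0
```

Emit:
send_rows --series '[[[-1, -0.6, 0], [0, 0, 0]], [[-1, -0.6, 0], [0, 0, 0]], [[-0.5, -0.4, 0], [0, 0, 0]], [[0, 0, 0], [0, 0, 0]], [[0, 0, 0], [0, 0, 0]]]'

```text
clock: 1.85
tool_pos: [0.4436, 0.3215, 0.2207]
eef_rot: [-0.0, 0.087, 0.996, 0.0]
wrist_force: [-0.4, 0.5, -0.2]
opening: 0.0851
finger_force: 0.0
```

```bash
cat > look.py <<'E'
import sys
from h import *
from plan import plan
# wrist look at a lid knob (top face height zt); reports knob centre & yaw, near guess
def knob(zt,fn,gx,gy):
    im,p=snap('wrist',fn); 
    u,v=proj(p,[gx,gy,zt])[0].round().astype(int); r=60
    y0,x0=max(v-r,0),max(u-r,0); c=im[y0:v+r,x0:u+r].astype(int)
    m=(c.max(2)<70).astype(np.uint8); n,l,st,ce=cv2.connectedComponentsWithStats(m)
    print('guess px',u,v,[(ce[i].round()+[x0,y0],st[i,4]) for i in range(1,n) if st[i,4]>80])
if __name__=='__main__': knob(float(sys.argv[1]),sys.argv[2],*map(float,sys.argv[3:5]))
E
python3 look.py .14 w1.png .454 .317; python3 plan.py .454 .317 .11 -10
```

```text
guess px 322 207 [(array([338., 179.]), np.int32(5031))]
turn units total [ 0.   -0.    0.01] | then shift units [-0.45 -0.12  4.43] at [0.4434 0.3219 0.2208] t 1.9
```

View pics/w1.png

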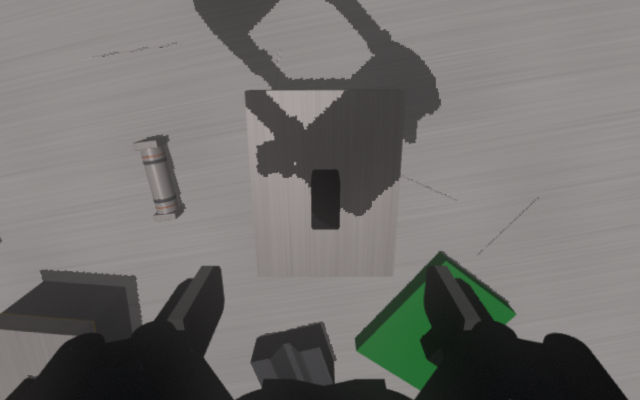

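The wrist view shows lid A straight, with its corners at (246,91), (405,91), (394,276) and (258,276) and the knob at about (326,200).

Run:
```python
from h import *
p=camera_params('wrist'); q=[(246,91),(405,91),(394,276),(258,276)]
r=ray(p,q,.104); print(r.round(3).tolist(), r.mean(0).round(4), np.degrees(np.arctan2(*((r[2]+r[3]-r[0]-r[1])[1::-1]))))
print(np.linalg.norm(r-np.roll(r,-1,0),axis=1).round(3)); print(proj(p,[[*r.mean(0)[:2],.14]]))
from plan import plan; plan(*r.mean(0)[:2],.11,-10)
```

```text
[[0.361, 0.273, 0.104], [0.383, 0.396, 0.104], [0.546, 0.369, 0.104], [0.524, 0.244, 0.104]] [0.4537 0.3204 0.104 ] -9.713240290583729
[0.125 0.166 0.127 0.166]
[[326.04741264 206.03005711]]
turn units total [ 0.   -0.    0.01] | then shift units [-0.42  0.01  4.43] at [0.4434 0.3219 0.2208] t 1.9
```

Emit:
send_rows --series '[[[-0.42, 0, 0.9], [0, 0, 0]], [[0, 0, 0.9], [0, 0, 0]], [[0, 0, 0.9], [0, 0, 0]], [[0, 0, 0.9], [0, 0, 0]], [[0, 0, 0.83], [0, 0, 0]], [[0, 0, 0], [0, 0, 0]], [[0, 0, 0], [0, 0, 0]]]'

```text
clock: 2.6
tool_pos: [0.4536, 0.3201, 0.1104]
eef_rot: [-0.0, 0.086, 0.996, -0.0]
wrist_force: [0.1, 0.3, 0.2]
opening: 0.0853
finger_force: 0.0
```

Emit:
send_rows --series '[[[0, 0, 0], [0, 0, 0]], [[0, 0, 0], [0, 0, 0]], [[0, 0, 0], [0, 0, 0]], [[0, 0, 0], [0, 0, 0]], [[0, 0, 0], [0, 0, 0]], [[0, 0, 0], [0, 0, 0]]]' --gripper 1 --squeeze 60

```text
clock: 3.2
tool_pos: [0.4547, 0.3195, 0.1108]
eef_rot: [0.0, 0.087, 0.996, 0.0]
wrist_force: [-0.5, -0.1, 5.3]
opening: 0.0007
finger_force: 3.0
```

```bash
python3 -c "
from h import *
snap('wrist','w2.png'); print(np.round(ctrl.sense()['wrist_force'],1), ctrl.sense()['opening'])"
```

```text
[-0.1 -1.   2.9] 5.842859019837329e-05
```

View pics/w2.png

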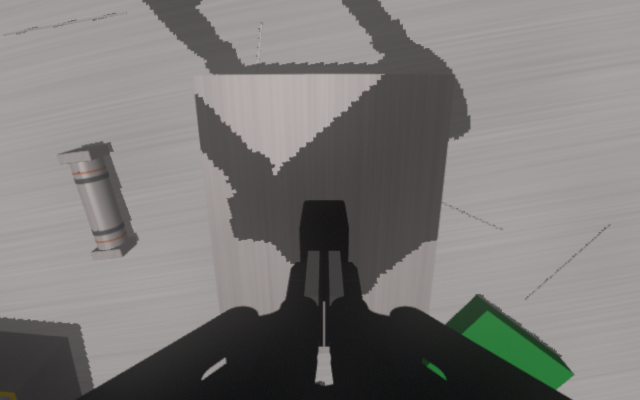

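Run:
```python
from h import *
p=camera_params('wrist'); s=ctrl.sense(); print(np.round(s['tool_pos'],4),s['qpos'])
print(proj(p,[s['tool_pos'],[.4537,.3204,.14],[.4537,.3204,.104]]).round())
q=[(195,75),(455,72)]; print(ray(p,q,.104).round(3))
print(ray(p,[(300,250),(347,250),(306,202),(344,202)],.14).round(3))
print(ray(p,[(306,202),(344,202)],.104).round(3))
print(np.array(p['cam_to_world']).round(3).tolist())
```

```text
[0.4547 0.3195 0.1107] [ 5.51395752e-01 -2.79680945e-02  1.51443635e+00 -2.08657899e-04
  1.65407072e+00 -8.44953422e-01]
[[326. 240.]
 [329. 266.]
 [328. 233.]]
[[0.361 0.272 0.104]
 [0.381 0.395 0.104]]
[[0.444 0.309 0.14 ]
 [0.447 0.33  0.14 ]
 [0.422 0.316 0.14 ]
 [0.424 0.332 0.14 ]]
[[0.434 0.312 0.104]
 [0.437 0.332 0.104]]
[[0.174, -0.932, -0.317, 0.372], [0.985, 0.165, 0.056, 0.332], [-0.0, -0.322, 0.947, 0.283], [0.0, 0.0, 0.0, 1.0]]
```

Run:
```python
import cv2,numpy as np
a=cv2.imread('pics/w2.png')[190:390,220:430]; a=(255*(a/255.)**.45).astype('uint8')
cv2.imwrite('pics/c2.png',cv2.resize(a,None,fx=2.9,fy=2.9,interpolation=cv2.INTER_CUBIC))
```

```text
(no output)
```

View pics/c2.png

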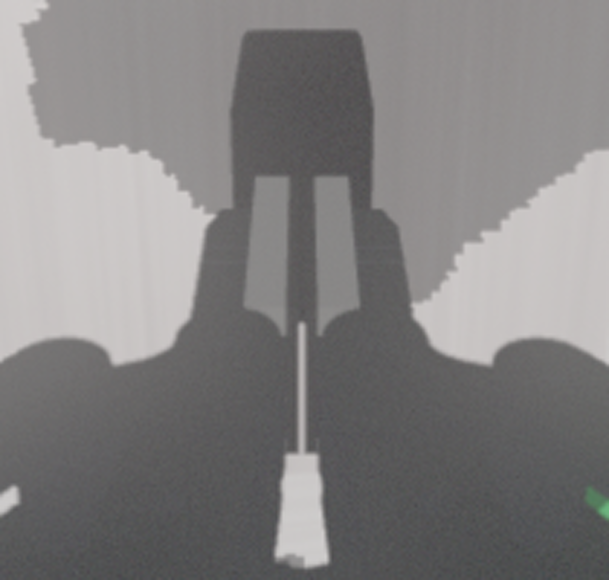

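The enlarged crop shows the fingers shut on top of the knob, not around it. The real fingertips stand about 30 mm higher than the reported TCP. I'll reopen and lower in small steps, watching the force.

Emit:
send_rows --series '[[[0, 0, 0], [0, 0, 0]], [[0, 0, 0], [0, 0, 0]], [[0, 0, 0], [0, 0, 0]], [[0, 0, 0], [0, 0, 0]], [[0, 0, 0], [0, 0, 0]], [[0, 0, 0.3], [0, 0, 0]], [[0, 0, 0.2], [0, 0, 0]], [[0, 0, 0], [0, 0, 0]]]' --gripper -1

```text
clock: 4.05
tool_pos: [0.4536, 0.319, 0.0958]
eef_rot: [-0.001, 0.087, 0.996, -0.001]
wrist_force: [0.4, -1.1, -0.0]
opening: 0.0851
finger_force: 0.0
```

Run:
```python
from h import *
im,p=snap('wrist','w3.png'); s=ctrl.sense(); print(np.round(s['tool_pos'],4),s['opening'],np.round(s['wrist_force'],1))
a=np.r_[[[.4537,.3204,.104]]]; print(proj(p,a))
import cv2
b=im[150:400,120:520,::-1]; b=(255*(b/255.)**.45).astype('uint8'); cv2.imwrite('pics/c3.png',cv2.resize(b,None,fx=1.9,fy=1.9,interpolation=cv2.INTER_CUBIC))
```

```text
[0.4539 0.3192 0.0965] 0.08537738611071562 [ 0.4 -0.2 -0.7]
[[329.1533976  246.45920431]]
```

View pics/c3.png

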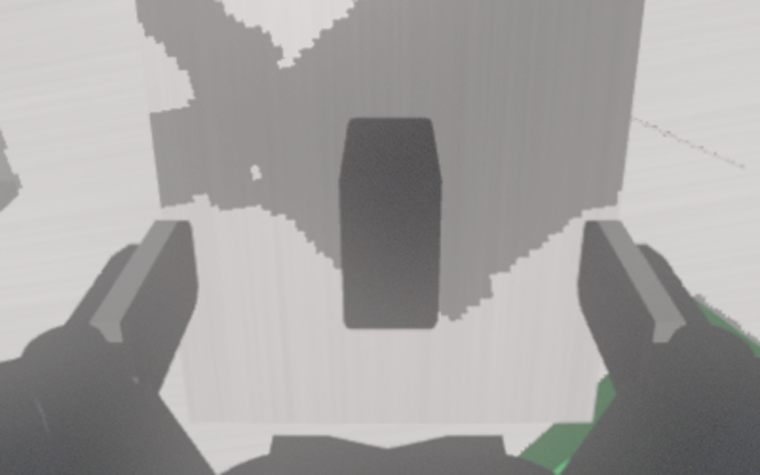

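Triangulating the open tips puts them at z≈0.140 with the TCP at 0.0965. That is 44 mm back (13 mm of swing plus 31), so the effective tips are 31 mm behind the reported TCP. I'll lower to TCP z 0.078.

Emit:
send_rows --series '[[[0, 0.04, 0.4], [0, 0, 0]], [[0, 0, 0.34], [0, 0, 0]], [[0, 0, 0], [0, 0, 0]]]'

```text
clock: 4.4
tool_pos: [0.4536, 0.3199, 0.0768]
eef_rot: [-0.001, 0.087, 0.996, -0.001]
wrist_force: [-0.3, -0.0, -0.7]
opening: 0.0853
finger_force: 0.0
```

Emit:
send_rows --series '[[[0, 0, 0], [0, 0, 0]], [[0, 0, 0], [0, 0, 0]], [[0, 0, 0], [0, 0, 0]], [[0, 0, 0], [0, 0, 0]], [[0, 0, 0], [0, 0, 0]], [[0, 0, 0], [0, 0, 0]]]' --gripper 1 --squeeze 60

```text
clock: 5.0
tool_pos: [0.4547, 0.3204, 0.0795]
eef_rot: [0.0, 0.087, 0.996, 0.0]
wrist_force: [-0.0, -0.9, 1.3]
opening: 0.0212
finger_force: 62.3
```

Gripped (opening 21 mm). Lifting and moving the lid to the +y side.

Emit:
send_rows --series '[[[0, 0, -0.5], [0, 0, 0]], [[0, 0, -1], [0, 0, 0]], [[0, 0, -1], [0, 0, 0]], [[0, 0, -1], [0, 0, 0]], [[0, 0, -0.5], [0, 0, 0]], [[0, 1, 0], [0, 0, 0]], [[0, 1, 0], [0, 0, 0]], [[0, 1, 0], [0, 0, 0]], [[0, 1, 0], [0, 0, 0]], [[0, 1, 0], [0, 0, 0]], [[0, 1, 0], [0, 0, 0]], [[0, 1, 0], [0, 0, 0]]]'

```text
clock: 6.2
tool_pos: [0.4847, 0.4936, 0.178]
eef_rot: [-0.001, 0.087, 0.996, -0.001]
wrist_force: [1.5, 0.3, -2.3]
opening: 0.0212
finger_force: 61.8
```

Run:
```python
from h import *
s=ctrl.sense(); print(np.round(s['tool_pos'],4),s['opening'],s['finger_force'],np.round(s['wrist_force'],1))
t,_=snap('top','t1.png'); w,_=snap('wrist')
t=cv2.resize(t[140:260,100:300],None,fx=3.2,fy=3.2,interpolation=cv2.INTER_CUBIC)
cv2.imwrite('pics/c4.png',(255*(t[:,:,::-1]/255.)**.6))
```

```text
[0.4847 0.4936 0.178 ] 0.021235416366987208 61.8037211894989 [ 1.5  0.3 -2.3][ WARN:0@0.671] global loadsave.cpp:1063 imwrite_ Unsupported depth image for selected encoder is fallbacked to CV_8U.
```

View pics/c4.png

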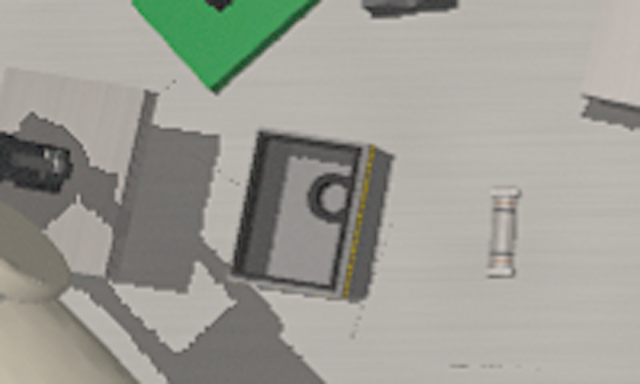

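Tub A holds the black bush at crop (330,197), so it isn't the reject tub. Putting its lid back.

Emit:
send_rows --series '[[[0, -1, 0], [0, 0, 0]], [[0, -1, 0], [0, 0, 0]], [[0, -1, 0], [0, 0, 0]], [[0, -1, 0], [0, 0, 0]], [[0, -1, 0], [0, 0, 0]], [[0, -1, 0], [0, 0, 0]], [[0, -1, 0], [0, 0, 0]], [[0, 0, 0], [0, 0, 0]], [[0, 0, 0], [0, 0, 0]], [[0, 0, 0], [0, 0, 0]]]'

```text
clock: 7.3
tool_pos: [0.4544, 0.3207, 0.1789]
eef_rot: [-0.0, 0.087, 0.996, 0.0]
wrist_force: [0.4, -0.1, -3.8]
opening: 0.0207
finger_force: 61.7
```

```bash
python3 plan.py .4547 .3204 .0795 -10
```

```text
turn units total [ 0. -0.  0.] | then shift units [-0.01 -0.01  3.98] at [0.4544 0.3207 0.1789] t 7.3
```

Emit:
send_rows --series '[[[0, 0, 1], [0, 0, 0]], [[0, 0, 1], [0, 0, 0]], [[0, 0, 0.9], [0, 0, 0]], [[0, 0, 0.5], [0, 0, 0]], [[0, 0, 0.3], [0, 0, 0]], [[0, 0, 0.28], [0, 0, 0]], [[0, 0, 0], [0, 0, 0]], [[0, 0, 0], [0, 0, 0]]]'

```text
clock: 8.1
tool_pos: [0.4549, 0.3207, 0.0805]
eef_rot: [0.001, 0.087, 0.996, 0.0]
wrist_force: [0.9, 0.6, -2.9]
opening: 0.021
finger_force: 61.8
```

Emit:
send_rows --series '[[[0, 0, 0], [0, 0, 0]], [[0, 0, 0], [0, 0, 0]], [[0, 0, 0], [0, 0, 0]], [[0, 0, 0], [0, 0, 0]], [[0, 0, 0], [0, 0, 0]], [[0, 0, -1], [0, 0, 0]], [[0, 0, -1], [0, 0, 0]], [[0, 0, -1], [0, 0, 0]], [[0, 0, -1], [0, 0, 0]], [[0, 0, -0.5], [0, 0, 0]], [[0, 0, 0], [0, 0, 0]]]' --gripper -1

```text
clock: 9.2
tool_pos: [0.4553, 0.3209, 0.1943]
eef_rot: [0.002, 0.087, 0.996, 0.001]
wrist_force: [0.6, -0.8, -0.6]
opening: 0.0852
finger_force: 0.0
```

```bash
python3 plan.py .626 -.037 .19 -12
python3 - <<'E'
from h import *
p=camera_params('wrist'); snap('wrist','w4.png'); print(ctrl.sense()['clock']); print(proj(p,[.4537,.3204,.104]))
E
```

```text
turn units total [0.02 0.02 0.23] | then shift units [ -9.66 -12.58   0.17] at [0.4553 0.3209 0.1943] t 9.2
9.25
[[324.28832894 186.83898218]]
```

Emit:
send_rows --series '[[[0, 0, 0], [0, 0, 0.23]], [[-0.8, -1, 0], [0, 0, 0]], [[-0.8, -1, 0], [0, 0, 0]], [[-0.8, -1, 0], [0, 0, 0]], [[-0.8, -1, 0], [0, 0, 0]], [[-0.8, -1, 0], [0, 0, 0]], [[-0.8, -1, 0], [0, 0, 0]], [[-0.8, -1, 0], [0, 0, 0]], [[-0.8, -1, 0], [0, 0, 0]], [[-0.8, -1, 0], [0, 0, 0]], [[-0.8, -1, 0], [0, 0, 0]], [[-0.8, -1, 0], [0, 0, 0]]]'

```text
clock: 10.45
tool_pos: [0.6125, 0.0045, 0.1895]
eef_rot: [-0.002, 0.104, 0.995, -0.0]
wrist_force: [0.2, 0.4, -0.6]
opening: 0.0853
finger_force: 0.0
```

Emit:
send_rows --series '[[[-0.8, -1, 0], [0, 0, 0]], [[0, -0.6, 0], [0, 0, 0]], [[0, 0, 0], [0, 0, 0]], [[0, 0, 0], [0, 0, 0]], [[0, 0, 0], [0, 0, 0]]]'

```text
clock: 10.95
tool_pos: [0.6237, -0.0361, 0.1919]
eef_rot: [-0.0, 0.104, 0.995, 0.0]
wrist_force: [0.3, -0.6, -0.1]
opening: 0.0854
finger_force: 0.0
```

Run:
```python
from h import *
im,p=snap('wrist'); s=ctrl.sense(); print(s['tool_pos'])
# knob dark blob near expected, and its base/top corners
u,v=proj(p,[.626,-.037,.14])[0].round().astype(int); print(u,v)
a=cv2.imread('pics/w4.png')  # lid A after replacing
b=np.hstack([a,im[:,:,::-1]]); b=(255*(b/255.)**.6).astype('uint8'); cv2.imwrite('pics/c5.png',cv2.resize(b,(800,250),interpolation=cv2.INTER_AREA))
cv2.imwrite('pics/w5.png',im[:,:,::-1])
```

```text
[ 0.62375442 -0.03610313  0.19217154]
325 210
```

View pics/c5.png

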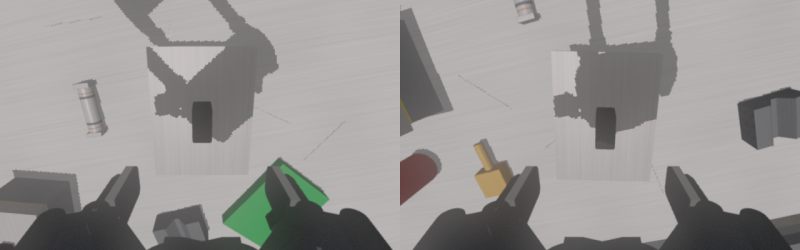

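Left half: lid A is back, flat and aligned. Right half: lid B is straight, with corners at about (243,83), (418,83), (403,290) and (253,288).

Run:
```python
from h import *
from plan import plan
p=camera_params('wrist'); q=[(243,83),(418,83),(403,290),(253,288)]
r=ray(p,q,.104); print(r.round(3).tolist(), r.mean(0).round(4), np.degrees(np.arctan2(*((r[2]+r[3]-r[0]-r[1])[1::-1]))))
print(np.linalg.norm(r-np.roll(r,-1,0),axis=1).round(3))
im=cv2.imread('pics/w5.png'); m=(im[120:260,260:400].max(2)<70).astype(np.uint8); n,l,st,ce=cv2.connectedComponentsWithStats(m)
print([(st[i]+[260,120,0,0,0]).tolist() for i in range(1,n) if st[i,4]>100], proj(p,[*r.mean(0)[:2],.14]))
plan(*r.mean(0)[:2],.078,-12)
```

```text
[[0.535, -0.077, 0.104], [0.56, 0.044, 0.104], [0.725, 0.01, 0.104], [0.697, -0.115, 0.104]] [ 0.6292 -0.0344  0.104 ] -12.244998145995169
[0.123 0.169 0.128 0.167]
[[275, 120, 125, 119, 10417]] [[330.01716769 212.95842857]]
turn units total [0.   0.   0.02] | then shift units [-0.2   0.11  4.57] at [ 0.6238 -0.0361  0.1922] t 11.0
```

Emit:
send_rows --series '[[[-0.2, 0.11, 1], [0, 0, 0]], [[0, 0, 1], [0, 0, 0]], [[0, 0, 1], [0, 0, 0]], [[0, 0, 0.9], [0, 0, 0]], [[0, 0, 0.67], [0, 0, 0]], [[0, 0, 0], [0, 0, 0]], [[0, 0, 0], [0, 0, 0]]]'

```text
clock: 11.7
tool_pos: [0.6296, -0.0353, 0.0785]
eef_rot: [0.0, 0.104, 0.995, 0.0]
wrist_force: [0.9, -0.9, 0.2]
opening: 0.0856
finger_force: 0.0
```

Emit:
send_rows --series '[[[0, 0, 0], [0, 0, 0]], [[0, 0, 0], [0, 0, 0]], [[0, 0, 0], [0, 0, 0]], [[0, 0, 0], [0, 0, 0]], [[0, 0, 0], [0, 0, 0]], [[0, 0, 0], [0, 0, 0]]]' --gripper 1 --squeeze 60

```text
clock: 12.3
tool_pos: [0.6298, -0.0357, 0.0784]
eef_rot: [0.0, 0.104, 0.995, 0.0]
wrist_force: [-0.2, 1.9, 2.0]
opening: 0.0213
finger_force: 60.4
```

Emit:
send_rows --series '[[[0, 0, -0.5], [0, 0, 0]], [[0, 0, -1], [0, 0, 0]], [[0, 0, -1], [0, 0, 0]], [[0, 0, -1], [0, 0, 0]], [[0, 0, -0.5], [0, 0, 0]], [[0.4, 1, 0], [0, 0, 0]], [[0.4, 1, 0], [0, 0, 0]], [[0.4, 1, 0], [0, 0, 0]], [[0.4, 1, 0], [0, 0, 0]], [[0.4, 1, 0], [0, 0, 0]], [[0.4, 1, 0], [0, 0, 0]], [[0.4, 1, 0], [0, 0, 0]]]'

```text
clock: 13.5
tool_pos: [0.5966, 0.1508, 0.177]
eef_rot: [-0.001, 0.104, 0.995, -0.0]
wrist_force: [0.6, -0.1, -3.7]
opening: 0.0215
finger_force: 59.6
```

Run:
```python
from h import *
s=ctrl.sense(); print(np.round(s['tool_pos'],4),s['opening'],s['finger_force'],np.round(s['wrist_force'],1))
t,p=snap('top','t2.png')
hsv=cv2.cvtColor(t,cv2.COLOR_RGB2HSV)
u,v=proj(p,[.629,-.034,.02])[0].astype(int); print(u,v); c=t[v-30:v+30,u-28:u+28]; h=hsv[v-30:v+30,u-28:u+28]
for name,m in dict(sat=h[...,1]>110).items(): ys,xs=np.nonzero(m); print(name,len(ys),[ (int(x)+u-28,int(y)+v-30,c[y,x].tolist()) for y,x in list(zip(ys,xs))[::max(1,len(ys)//12)]])
t=cv2.resize(t[80:260,180:460],None,fx=2.8,fy=2.8,interpolation=cv2.INTER_CUBIC)
cv2.imwrite('pics/c6.png',(255*(t[:,:,::-1]/255.)**.6).astype('uint8'))
```

```text
[0.5966 0.1508 0.177 ] 0.02151712153292428 59.61623132228851 [ 0.6 -0.1 -3.7]
307 153
sat 152 [(np.int64(328), np.int64(139), [110, 95, 55]), (np.int64(301), np.int64(153), [169, 119, 39]), (np.int64(302), np.int64(154), [54, 40, 15]), (np.int64(301), np.int64(155), [49, 35, 18]), (np.int64(307), np.int64(156), [131, 93, 31]), (np.int64(307), np.int64(158), [90, 70, 47]), (np.int64(309), np.int64(160), [152, 108, 34]), (np.int64(307), np.int64(162), [163, 115, 37]), (np.int64(298), np.int64(164), [129, 91, 33]), (np.int64(300), np.int64(165), [141, 100, 34]), (np.int64(304), np.int64(166), [53, 39, 18]), (np.int64(298), np.int64(171), [65, 56, 34]), (np.int64(311), np.int64(174), [60, 48, 17])]
```

```bash
python3 -c "
import cv2
a=cv2.imread('pics/t2.png')[:,:,::-1]; print(a[122:128,372:378].reshape(-1,3).mean(0))"
```

```text
[156.75       112.19444444  39.19444444]
```

View pics/c6.png

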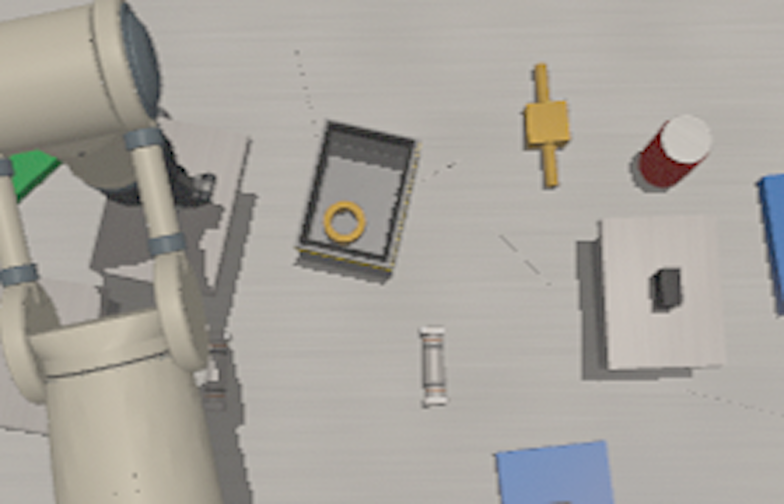

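The ring in B at crop (344,221) has the same colour as the bronze lap (165,117,38 against 157,112,39). So it's the bronze bush, and C should be the reject tub. Putting lid B back.

Emit:
send_rows --series '[[[-0.4, -1, 0], [0, 0, 0]], [[-0.4, -1, 0], [0, 0, 0]], [[-0.4, -1, 0], [0, 0, 0]], [[-0.4, -1, 0], [0, 0, 0]], [[-0.4, -1, 0], [0, 0, 0]], [[-0.4, -1, 0], [0, 0, 0]], [[-0.4, -1, 0], [0, 0, 0]], [[0, 0, 0], [0, 0, 0]], [[0, 0, 0], [0, 0, 0]], [[0, 0, 0], [0, 0, 0]]]'

```text
clock: 14.55
tool_pos: [0.6292, -0.0352, 0.1774]
eef_rot: [-0.0, 0.104, 0.995, 0.0]
wrist_force: [0.6, 1.0, -3.7]
opening: 0.0213
finger_force: 59.7
```

```bash
python3 plan.py .6298 -.0357 .079 -12
```

```text
turn units total [ 0.   -0.01  0.01] | then shift units [-0.03 -0.02  3.94] at [ 0.6292 -0.0352  0.1774] t 14.6
```

Emit:
send_rows --series '[[[0, 0, 1], [0, 0, 0]], [[0, 0, 1], [0, 0, 0]], [[0, 0, 0.9], [0, 0, 0]], [[0, 0, 0.5], [0, 0, 0]], [[0, 0, 0.3], [0, 0, 0]], [[0, 0, 0.24], [0, 0, 0]], [[0, 0, 0], [0, 0, 0]], [[0, 0, 0], [0, 0, 0]]]'

```text
clock: 15.35
tool_pos: [0.63, -0.0358, 0.0805]
eef_rot: [0.001, 0.104, 0.995, 0.0]
wrist_force: [-0.2, -0.3, -2.4]
opening: 0.0212
finger_force: 59.6
```

Emit:
send_rows --series '[[[0, 0, 0], [0, 0, 0]], [[0, 0, 0], [0, 0, 0]], [[0, 0, 0], [0, 0, 0]], [[0, 0, 0], [0, 0, 0]], [[0, 0, 0], [0, 0, 0]], [[0, 0, -1], [0, 0, 0]], [[0, 0, -1], [0, 0, 0]], [[0, 0, -1], [0, 0, 0]], [[0, 0, -1], [0, 0, 0]], [[0, 0, -0.5], [0, 0, 0]], [[0, 0, 0], [0, 0, 0]]]' --gripper -1

```text
clock: 16.45
tool_pos: [0.6304, -0.0359, 0.1944]
eef_rot: [0.002, 0.104, 0.995, -0.0]
wrist_force: [-0.0, -0.1, 0.0]
opening: 0.086
finger_force: 0.0
```

```bash
python3 plan.py .509 -.364 .19 -1
python3 - <<'E'
from h import *
snap('wrist','w6.png')
E
```

```text
turn units total [ 0.    0.03 -1.28] | then shift units [  4.63 -13.21   0.17] at [ 0.6304 -0.0359  0.1944] t 16.4
```

Emit:
send_rows --series '[[[0, 0, 0], [0, 0, -0.64]], [[0, 0, 0], [0, 0, -0.64]], [[0.4, -1, 0], [0, 0, 0]], [[0.4, -1, 0], [0, 0, 0]], [[0.4, -1, 0], [0, 0, 0]], [[0.4, -1, 0], [0, 0, 0]], [[0.4, -1, 0], [0, 0, 0]], [[0.4, -1, 0], [0, 0, 0]], [[0.4, -1, 0], [0, 0, 0]], [[0.4, -1, 0], [0, 0, 0]], [[0.4, -1, 0], [0, 0, 0]], [[0.4, -1, 0], [0, 0, 0]]]'

```text
clock: 17.7
tool_pos: [0.5241, -0.2847, 0.1892]
eef_rot: [-0.002, 0.008, 1.0, 0.001]
wrist_force: [-0.3, -0.3, 0.4]
opening: 0.0851
finger_force: 0.0
```

Emit:
send_rows --series '[[[0.4, -1, 0], [0, 0, 0]], [[0.2, -1, 0], [0, 0, 0]], [[0, -1, 0], [0, 0, 0]], [[0, -0.2, 0], [0, 0, 0]], [[0, 0, 0], [0, 0, 0]], [[0, 0, 0], [0, 0, 0]], [[0, 0, 0], [0, 0, 0]]]'

```text
clock: 18.4
tool_pos: [0.5092, -0.3627, 0.1916]
eef_rot: [-0.0, 0.008, 1.0, 0.0]
wrist_force: [-0.1, -1.3, -0.6]
opening: 0.0858
finger_force: 0.0
```

Run:
```python
from h import *
im,p=snap('wrist','w7.png'); s=ctrl.sense(); print(s['tool_pos'])
a=cv2.imread('pics/w6.png')
b=np.hstack([a,im[:,:,::-1]]); b=(255*(b/255.)**.6).astype('uint8'); cv2.imwrite('pics/c7.png',cv2.resize(b,(800,250),interpolation=cv2.INTER_AREA))
```

```text
[ 0.50926869 -0.36283285  0.1918208 ]
```

View pics/c7.png

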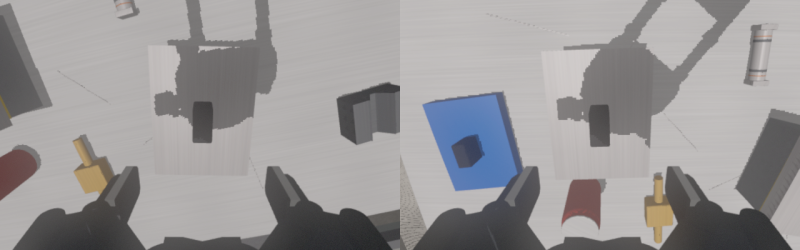

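Lid B is back and flat. Lid C's corners are at about (227,83), (408,78), (400,285) and (246,285), with the knob at x≈318.

Run:
```python
from h import *
from plan import plan
p=camera_params('wrist'); q=[(227,83),(408,79),(401,285),(246,285)]
r=ray(p,q,.104); print(r.round(3).tolist(), r.mean(0).round(4), np.degrees(np.arctan2(*((r[2]+r[3]-r[0]-r[1])[1::-1]))))
print(np.linalg.norm(r-np.roll(r,-1,0),axis=1).round(3), proj(p,[*r.mean(0)[:2],.14]))
plan(*r.mean(0)[:2],.078,1)
```

```text
[[0.429, -0.431, 0.104], [0.428, -0.304, 0.104], [0.595, -0.3, 0.104], [0.593, -0.431, 0.104]] [ 0.5112 -0.3666  0.104 ] 0.5910176377091525
[0.127 0.166 0.132 0.164] [[320.24674915 209.3028165 ]]
turn units total [ 0.    0.   -0.22] | then shift units [-0.07 -0.15  4.55] at [ 0.5093 -0.3628  0.1918] t 18.4
```

Emit:
send_rows --series '[[[-0.07, -0.15, 1], [0, 0, -0.12]], [[0, 0, 1], [0, 0, 0]], [[0, 0, 1], [0, 0, 0]], [[0, 0, 0.9], [0, 0, 0]], [[0, 0, 0.65], [0, 0, 0]], [[0, 0, 0], [0, 0, 0]], [[0, 0, 0], [0, 0, 0]]]'

```text
clock: 19.15
tool_pos: [0.5109, -0.3675, 0.0788]
eef_rot: [0.0, -0.001, 1.0, -0.0]
wrist_force: [-0.7, 0.1, 0.4]
opening: 0.0856
finger_force: 0.0
```

Emit:
send_rows --series '[[[0, 0, 0], [0, 0, 0]], [[0, 0, 0], [0, 0, 0]], [[0, 0, 0], [0, 0, 0]], [[0, 0, 0], [0, 0, 0]], [[0, 0, 0], [0, 0, 0]], [[0, 0, 0], [0, 0, 0]]]' --gripper 1 --squeeze 60

```text
clock: 19.75
tool_pos: [0.5108, -0.3676, 0.0786]
eef_rot: [0.0, -0.001, 1.0, -0.0]
wrist_force: [0.6, 1.5, 1.7]
opening: 0.0214
finger_force: 61.9
```

Emit:
send_rows --series '[[[0, 0, -0.5], [0, 0, 0]], [[0, 0, -1], [0, 0, 0]], [[0, 0, -1], [0, 0, 0]], [[0, 0, -1], [0, 0, 0]], [[0, 0, -0.5], [0, 0, 0]], [[1, -0.5, 0], [0, 0, 0]], [[1, -0.5, 0], [0, 0, 0]], [[1, -0.5, 0], [0, 0, 0]], [[1, -0.5, 0], [0, 0, 0]], [[1, -0.5, 0], [0, 0, 0]], [[1, -0.5, 0], [0, 0, 0]], [[1, -0.5, 0], [0, 0, 0]]]'

```text
clock: 20.95
tool_pos: [0.3345, -0.4555, 0.1774]
eef_rot: [-0.0, -0.001, 1.0, 0.001]
wrist_force: [0.1, -0.8, -3.5]
opening: 0.0211
finger_force: 61.3
```

Emit:
send_rows --series '[[[1, -0.4, 0], [0, 0, 0]], [[1, -0.3, 0], [0, 0, 0]], [[0.2, 0, 0], [0, 0, 0]], [[0, 0, 0], [0, 0, 0]], [[0, 0, 0], [0, 0, 0]]]'

```text
clock: 21.45
tool_pos: [0.2873, -0.4693, 0.1778]
eef_rot: [-0.002, 0.004, 1.0, -0.001]
wrist_force: [0.2, -0.6, -3.4]
opening: 0.0212
finger_force: 61.3
```

Run:
```python
from h import *
from plan import plan
s=ctrl.sense(); print(np.round(s['tool_pos'],4),s['opening'],s['finger_force'],np.round(s['wrist_force'],1))
plan(.28,-.47,.0,0)
t,p=snap('top','t3.png')
t=cv2.resize(t[90:320,220:540],None,fx=2.5,fy=2.5,interpolation=cv2.INTER_CUBIC)
cv2.imwrite('pics/c8.png',(255*(t[:,:,::-1]/255.)**.6).astype('uint8'))
```

```text
[ 0.2873 -0.4693  0.1778] 0.021239525212515244 61.25161528587341 [ 0.2 -0.6 -3.4]
turn units total [-0.01 -0.02 -0.05] | then shift units [ 0.29 -0.03  7.11] at [ 0.2873 -0.4693  0.1778] t 21.4
```

View pics/c8.png

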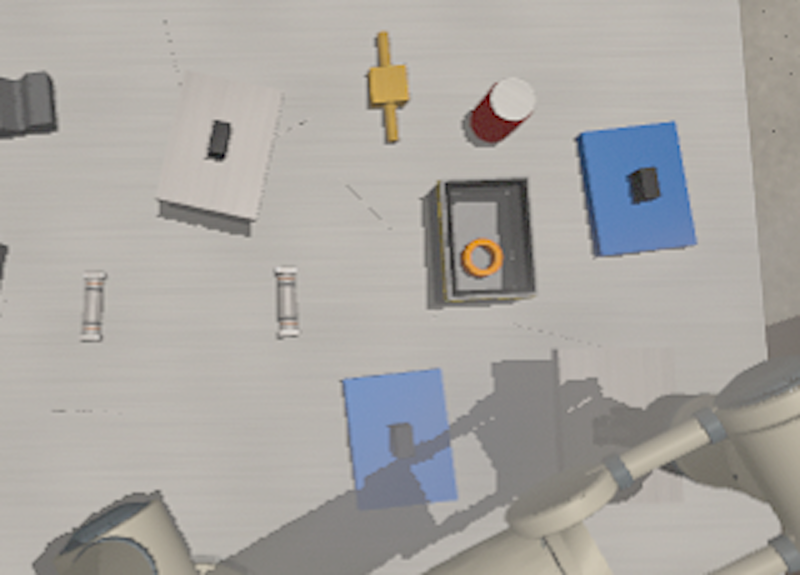

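The orange sleeve is in tub C at crop (483,257), so C is the reject tub. Setting its lid down on the free counter here.

Emit:
send_rows --series '[[[0, 0, 0.5], [0, 0, 0]], [[0, 0, 1], [0, 0, 0]], [[0, 0, 1], [0, 0, 0]], [[0, 0, 1], [0, 0, 0]], [[0, 0, 1], [0, 0, 0]], [[0, 0, 1], [0, 0, 0]], [[0, 0, 0.7], [0, 0, 0]], [[0, 0, 0.4], [0, 0, 0]], [[0, 0, 0.2], [0, 0, 0]], [[0, 0, 0], [0, 0, 0]], [[0, 0, 0], [0, 0, 0]]]'

```text
clock: 22.6
tool_pos: [0.2865, -0.4705, 0.0091]
eef_rot: [-0.001, 0.005, 1.0, -0.002]
wrist_force: [0.3, -0.4, -3.4]
opening: 0.0212
finger_force: 61.2
```

Run:
```python
from h import *
p=camera_params('top'); print(ray(p,[(413.2,192.8)],.029), ray(p,[(220+x/2.5,90+y/2.5) for x,y in [(440,182),(527,180),(535,295),(443,300)]],.095).round(3).tolist())
# spools from t3
im=cv2.imread('pics/t3.png'); 
for x,y in [(93,306),(287,302)]: print(ray(p,[(220+x/2.5,90+y/2.5)],.018).round(3))
for x0,y0,x1,y1 in [(95,272,92,340),(286,268,288,336)]:
    a=ray(p,[(220+x0/2.5,90+y0/2.5),(220+x1/2.5,90+y1/2.5)],.018); print(a.round(3).tolist())
from plan import plan; plan(.287,-.47,0,0)
```

```text
[[ 0.4911705  -0.37483215  0.029     ]] [[0.578, -0.309, 0.095], [0.579, -0.417, 0.095], [0.436, -0.419, 0.095], [0.432, -0.307, 0.095]]
[[0.436 0.133 0.018]]
[[ 0.437 -0.12   0.018]]
[[0.48, 0.131, 0.018], [0.392, 0.134, 0.018]]
[[0.482, -0.119, 0.018], [0.393, -0.12, 0.018]]
turn units total [-0.02 -0.02 -0.06] | then shift units [-0.02  0.02  0.36] at [ 0.2865 -0.4705  0.0091] t 22.6
```

Emit:
send_rows --series '[[[0, 0, 0.1], [0, 0, 0]], [[0, 0, 0.1], [0, 0, 0]], [[0, 0, 0.1], [0, 0, 0]], [[0, 0, 0.05], [0, 0, 0]], [[0, 0, 0], [0, 0, 0]]]'

```text
clock: 23.1
tool_pos: [0.286, -0.47, -0.0007]
eef_rot: [-0.002, 0.005, 1.0, -0.001]
wrist_force: [0.1, -0.7, -2.8]
opening: 0.0213
finger_force: 61.2
```

Emit:
send_rows --series '[[[0, 0, 0.06], [0, 0, 0]], [[0, 0, 0], [0, 0, 0]], [[0, 0, 0], [0, 0, 0]]]'

```text
clock: 23.4
tool_pos: [0.2862, -0.4704, -0.0012]
eef_rot: [-0.001, 0.005, 1.0, -0.001]
wrist_force: [-2.4, 2.2, 4.4]
opening: 0.021
finger_force: 62.3
```

Emit:
send_rows --series '[[[0, 0, 0], [0, 0, 0]], [[0, 0, 0], [0, 0, 0]], [[0, 0, 0], [0, 0, 0]], [[0, 0, 0], [0, 0, 0]], [[0, 0, 0], [0, 0, 0]], [[0, 0, -1], [0, 0, 0]], [[0, 0, -1], [0, 0, 0]], [[0, 0, -1], [0, 0, 0]], [[0, 0, -1], [0, 0, 0]], [[0, 0, -1], [0, 0, 0]], [[0, 0, -1], [0, 0, 0]]]' --gripper -1

```text
clock: 24.5
tool_pos: [0.2865, -0.4697, 0.1488]
eef_rot: [-0.002, 0.005, 1.0, -0.001]
wrist_force: [-0.1, -0.6, 1.3]
opening: 0.0853
finger_force: 0.0
```

```bash
python3 plan.py .437 -.12 .14 0
```

```text
turn units total [-0.01 -0.02 -0.06] | then shift units [-6.02 13.99  0.35] at [ 0.2865 -0.4697  0.1488] t 24.5
```

Emit:
send_rows --series '[[[-0.6, 1, 0], [0, 0, -0.06]], [[-0.6, 1, 0], [0, 0, 0]], [[-0.6, 1, 0], [0, 0, 0]], [[-0.6, 1, 0], [0, 0, 0]], [[-0.6, 1, 0], [0, 0, 0]], [[-0.6, 1, 0], [0, 0, 0]], [[-0.6, 1, 0], [0, 0, 0]], [[-0.6, 1, 0], [0, 0, 0]], [[-0.6, 1, 0], [0, 0, 0]], [[-0.6, 1, 0], [0, 0, 0]], [[0, 1, 0], [0, 0, 0]], [[0, 1, 0], [0, 0, 0]]]'

```text
clock: 25.7
tool_pos: [0.4371, -0.1688, 0.1465]
eef_rot: [-0.002, -0.0, 1.0, -0.001]
wrist_force: [0.7, 0.3, -0.3]
opening: 0.0851
finger_force: 0.0
```

Emit:
send_rows --series '[[[0, 1, 0], [0, 0, 0]], [[0, 1, 0], [0, 0, 0]], [[0, 0, 0], [0, 0, 0]], [[0, 0, 0], [0, 0, 0]], [[0, 0, 0], [0, 0, 0]]]'

```text
clock: 26.2
tool_pos: [0.4369, -0.1206, 0.1466]
eef_rot: [-0.002, 0.0, 1.0, -0.001]
wrist_force: [0.1, -0.2, -0.3]
opening: 0.0859
finger_force: 0.0
```

```bash
cat > spool.py <<'E'
import sys
from h import *
from plan import plan
gx,gy=float(sys.argv[1]),float(sys.argv[2])
im,p=snap('wrist','sp%s.png'%sys.argv[3]); u,v=proj(p,[gx,gy,.018])[0].round().astype(int)
# bright/white ends and body vs the counter: use difference from local median
r=75; y0,x0=max(v-r,0),max(u-r,0); c=im[y0:v+r,x0:u+r]; g=cv2.GaussianBlur(c,(3,3),0).astype(int)
d=np.abs(g-np.median(g.reshape(-1,3),0)).sum(2); m=cv2.morphologyEx((d>45).astype(np.uint8),cv2.MORPH_CLOSE,np.ones((9,9)))
n,l,st,ce=cv2.connectedComponentsWithStats(m)
for i in range(1,n):
    if st[i,4]>400:
        k=np.argwhere(l==i)[:,::-1]+[x0,y0]; R=cv2.minAreaRect(k.astype(np.float32)); b=cv2.boxPoints(R)
        w=ray(p,b,.013); e=[np.linalg.norm(w[1]-w[0]),np.linalg.norm(w[2]-w[1])]
        a=w[1]-w[0] if e[0]>e[1] else w[2]-w[1]; yaw=(np.degrees(np.arctan2(a[1],a[0]))+90)%180-90
        print('c',w.mean(0).round(4),'size',np.round(e,3),'yaw',round(yaw,1),'px',np.round(R[0]),st[i,4])
print('tool',ctrl.sense()['tool_pos'].round(4) if hasattr(ctrl.sense()['tool_pos'],'round') else ctrl.sense()['tool_pos'],'guess px',u,v)
E
python3 spool.py .437 -.12 a
```

```text
c [ 0.4277 -0.1119  0.013 ] size [0.108 0.109] yaw 3.7 px [336. 162.] 10137
tool [ 0.4368 -0.1207  0.1466] guess px 326 177
```

```bash
cat > bands.py <<'E'
import sys
from h import *
im,p=(cv2.imread(sys.argv[1])[:,:,::-1],camera_params(sys.argv[4] if len(sys.argv)>4 else 'wrist')); gx,gy=map(float,sys.argv[2:4])
u,v=proj(p,[gx,gy,.018])[0].round().astype(int); r=70
g=im[max(0,v-r):v+r,max(0,u-r):u+r].astype(int); d=g[...,0]-g[...,2]; 
m=(d>np.median(d)+18).astype(np.uint8)
m=cv2.morphologyEx(m,cv2.MORPH_CLOSE,np.ones((3,3)))
n,l,st,ce=cv2.connectedComponentsWithStats(m)
o=[(ce[i]+[max(0,u-r),max(0,v-r)],int(st[i,4])) for i in range(1,n) if st[i,4]>8]
for c,a in o: print(c.round(1),a,ray(p,c,.023)[0].round(4))
E
python3 bands.py pics/spa.png .437 -.12
```

```text
[324.5 148. ] 16 [ 0.4105 -0.1217  0.023 ]
[328.  212.4] 60 [ 0.4684 -0.1187  0.023 ]
```

Emit:
send_rows --series '[[[-0.06, 0.02, 1], [0, 0, 0]], [[0, 0, 1], [0, 0, 0]], [[0, 0, 1], [0, 0, 0]], [[0, 0, 1], [0, 0, 0]], [[0, 0, 1], [0, 0, 0]], [[0, 0, 0.9], [0, 0, 0]], [[0, 0, 0.6], [0, 0, 0]], [[0, 0, 0.4], [0, 0, 0]], [[0, 0, 0], [0, 0, 0]], [[0, 0, 0], [0, 0, 0]]]'

```text
clock: 27.25
tool_pos: [0.4383, -0.1201, -0.0251]
eef_rot: [-0.001, 0.0, 1.0, -0.001]
wrist_force: [0.7, 0.4, 1.1]
opening: 0.0857
finger_force: 0.0
```

Emit:
send_rows --series '[[[0, 0, 0], [0, 0, 0]], [[0, 0, 0], [0, 0, 0]], [[0, 0, 0], [0, 0, 0]], [[0, 0, 0], [0, 0, 0]], [[0, 0, 0], [0, 0, 0]], [[0, 0, 0], [0, 0, 0]]]' --gripper 1 --squeeze 50

```text
clock: 27.85
tool_pos: [0.4382, -0.1198, -0.0252]
eef_rot: [-0.001, 0.0, 1.0, -0.001]
wrist_force: [-1.6, 1.1, 4.3]
opening: 0.0221
finger_force: 49.1
```

Emit:
send_rows --series '[[[0, 0, -0.5], [0, 0, 0]], [[0, 0, -1], [0, 0, 0]], [[0, 0, -1], [0, 0, 0]], [[0, 0, -1], [0, 0, 0]], [[0, 0, -1], [0, 0, 0]], [[0, 0, -1], [0, 0, 0]], [[0, 0, -0.7], [0, 0, 0]], [[-0.4, -1, 0], [0, 0, 0]], [[-0.4, -1, 0], [0, 0, 0]], [[-0.4, -1, 0], [0, 0, 0]], [[-0.4, -1, 0], [0, 0, 0]], [[-0.4, -1, 0], [0, 0, 0]]]'

```text
clock: 29.05
tool_pos: [0.4881, -0.2454, 0.1289]
eef_rot: [-0.002, 0.0, 1.0, -0.001]
wrist_force: [0.6, 0.9, -2.3]
opening: 0.022
finger_force: 49.4
```

Emit:
send_rows --series '[[[-0.4, -1, 0], [0, 0, 0]], [[-0.4, -1, 0], [0, 0, 0]], [[-0.2, -1, 0], [0, 0, 0]], [[0, -1, 0], [0, 0, 0]], [[0, -0.4, 0], [0, 0, 0]], [[0, 0, 0], [0, 0, 0]], [[0, 0, 0], [0, 0, 0]]]'

```text
clock: 29.75
tool_pos: [0.5131, -0.3537, 0.1291]
eef_rot: [-0.002, 0.0, 1.0, -0.0]
wrist_force: [-0.0, 0.5, -2.0]
opening: 0.0221
finger_force: 49.4
```

```bash
python3 plan.py .513 -.358 .02 0
python3 - <<'E'
from h import *
s=ctrl.sense(); print(s['opening'],s['finger_force'],np.round(s['wrist_force'],1))
im,p=snap('wrist','w8.png')
b=(255*(im[:,:,::-1]/255.)**.6).astype('uint8'); cv2.imwrite('pics/c9.png',b)
t,p=snap('top','t4.png')
E
```

```text
turn units total [-0.   -0.03 -0.  ] | then shift units [ 0.   -0.17  4.36] at [ 0.5131 -0.3537  0.1291] t 29.8
0.02208703363230694 49.38121140003204 [-0.   0.5 -2. ]
```

View pics/c9.png

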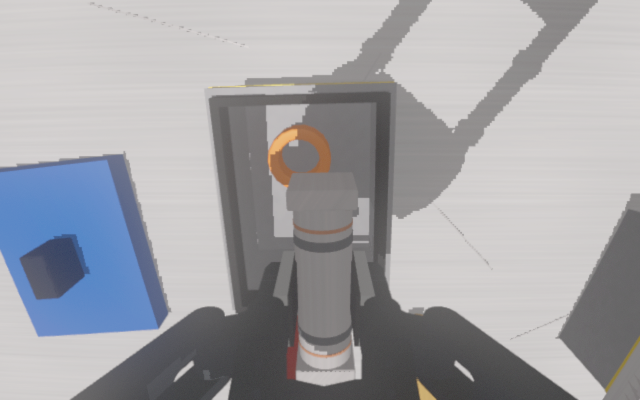

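The wrist view shows the spool held level at (323,270) over tub C. The seal's near edge runs from (208,90) to (396,85), and the sleeve is at (300,157).

```bash
python3 - <<'E'
from h import *
p=camera_params('wrist')
print('seal outer',ray(p,[(209,91),(396,86)],.1).round(4).tolist(),'opening',ray(p,[(232,106),(377,102)],.1).round(4).tolist(),'sleeve',ray(p,[(300,157)],.029).round(4))
print(proj(p,[[.513,-.354,.155]]))
E
python3 bands.py pics/t4.png .437 .134 top
```

```text
seal outer [[0.4373, -0.4179, 0.1], [0.4348, -0.3153, 0.1]] opening [[0.4455, -0.4058, 0.1], [0.4434, -0.3254, 0.1]] sleeve [[ 0.4898 -0.3735  0.029 ]]
[[325.20065106 263.35665589]]
```

Emit:
send_rows --series '[[[0, -0.17, 0.5], [0, 0, 0]], [[0, 0, 0.8], [0, 0, 0]], [[0, 0, 0.8], [0, 0, 0]], [[0, 0, 0.8], [0, 0, 0]], [[0, 0, 0.8], [0, 0, 0]], [[0, 0, 0.6], [0, 0, 0]], [[0, 0, 0.4], [0, 0, 0]], [[0, 0, 0], [0, 0, 0]], [[0, 0, 0], [0, 0, 0]]]'

```text
clock: 30.75
tool_pos: [0.514, -0.3597, 0.0139]
eef_rot: [-0.0, 0.0, 1.0, -0.002]
wrist_force: [0.8, -1.1, 5.8]
opening: 0.0222
finger_force: 52.0
```

Emit:
send_rows --series '[[[0, 0, 0], [0, 0, 0]], [[0, 0, 0], [0, 0, 0]], [[0, 0, 0], [0, 0, 0]], [[0, 0, 0], [0, 0, 0]]]' --gripper 0.2

```text
clock: 31.15
tool_pos: [0.514, -0.3626, 0.0147]
eef_rot: [0.001, 0.001, 1.0, -0.005]
wrist_force: [0.9, -9.7, 5.5]
opening: 0.034
finger_force: 4.6
```

Emit:
send_rows --series '[[[0, 0, -0.5], [0, 0, 0]], [[0, 0, -1], [0, 0, 0]], [[0, 0, -1], [0, 0, 0]], [[0, 0, -1], [0, 0, 0]], [[0, 0, -1], [0, 0, 0]], [[0, 0, -0.5], [0, 0, 0]], [[0, 0, 0], [0, 0, 0]]]'

```text
clock: 31.85
tool_pos: [0.5143, -0.3591, 0.1395]
eef_rot: [-0.0, -0.0, 1.0, -0.002]
wrist_force: [0.7, -1.1, 0.4]
opening: 0.0344
finger_force: 0.0
```

Run:
```python
from h import *
from plan import plan
snap('wrist','w9.png'); im,p=snap('top','t5.png')
d=cv2.absdiff(im,cv2.cvtColor(cv2.imread('pics/t3.png'),cv2.COLOR_BGR2RGB)).sum(2)
a=cv2.imread('pics/t3.png')[190:234,240:275].astype(int); b=im[190:234,240:275,::-1].astype(int); print('spool-1 region change',np.abs(a-b).mean())
plan(.436,.1335,.14,0)
```

```text
spool-1 region change 5.35995670995671
turn units total [-0.01 -0.03 -0.  ] | then shift units [ 3.09 19.68 -0.17] at [ 0.5131 -0.3584  0.1358] t 31.9
```

Run:
```python
from h import *
p=camera_params('top')
for f in ('t3','t4','t5'):
    im=cv2.imread(f'pics/{f}.png')[:,:,::-1].astype(int); d=im[...,0]-im[...,2]
    g=im[180:250,225:380]; dd=d[180:250,225:380]
    w=(g.min(2)>195); ys,xs=np.nonzero(w); print(f,'white',len(ys))
    m=cv2.morphologyEx(w.astype(np.uint8),cv2.MORPH_CLOSE,np.ones((3,3))); n,l,st,ce=cv2.connectedComponentsWithStats(m)
    for i in range(1,n):
        if st[i,4]>8: c=ce[i]+[225,180]; print('  ',c.round(1),st[i,4],ray(p,c,.024)[0].round(3))
```

```text
t3 white 0
t4 white 0
t5 white 0
```

Emit:
send_rows --series '[[[0.16, 1, 0], [0, 0, 0]], [[0.16, 1, 0], [0, 0, 0]], [[0.16, 1, 0], [0, 0, 0]], [[0.16, 1, 0], [0, 0, 0]], [[0.16, 1, 0], [0, 0, 0]], [[0.16, 1, 0], [0, 0, 0]], [[0.16, 1, 0], [0, 0, 0]], [[0.16, 1, 0], [0, 0, 0]], [[0.16, 1, 0], [0, 0, 0]], [[0.16, 1, 0], [0, 0, 0]], [[0.16, 1, 0], [0, 0, 0]], [[0.16, 1, 0], [0, 0, 0]]]' --gripper -1

```text
clock: 33.15
tool_pos: [0.4642, -0.0575, 0.1341]
eef_rot: [-0.003, 0.0, 1.0, -0.001]
wrist_force: [-0.6, -0.6, -0.1]
opening: 0.0855
finger_force: 0.0
```

Emit:
send_rows --series '[[[0.16, 1, 0], [0, 0, 0]], [[0.16, 1, 0], [0, 0, 0]], [[0.16, 1, 0], [0, 0, 0]], [[0.16, 1, 0], [0, 0, 0]], [[0.16, 1, 0], [0, 0, 0]], [[0.16, 1, 0], [0, 0, 0]], [[0.16, 1, 0], [0, 0, 0]], [[0, 0.7, 0], [0, 0, 0]], [[0, 0, 0], [0, 0, 0]], [[0, 0, 0], [0, 0, 0]]]'

```text
clock: 34.15
tool_pos: [0.4367, 0.1335, 0.1345]
eef_rot: [-0.003, -0.0, 1.0, -0.001]
wrist_force: [0.6, 0.4, -0.5]
opening: 0.0854
finger_force: 0.0
```

```bash
python3 spool.py .436 .134 b; python3 bands.py pics/spb.png .436 .134; python3 -c "
from h import *
snap('top','t6.png')"
```

```text
c [0.4274 0.1397 0.013 ] size [0.108 0.106] yaw -89.9 px [333. 166.] 10658
tool [0.437  0.1332 0.1349] guess px 326 180
[330.9 148.1] 42 [0.4083 0.1373 0.023 ]
[324.8 215.2] 65 [0.4664 0.1324 0.023 ]
```

Spool 1's bands are 58 mm apart, the same as on the other spool, centred at (0.437, 0.135) with yaw about -4°.

Emit:
send_rows --series '[[[0, 0.06, 1], [0, 0, 0.45]], [[0, 0, 1], [0, 0, 0]], [[0, 0, 1], [0, 0, 0]], [[0, 0, 1], [0, 0, 0]], [[0, 0, 1], [0, 0, 0]], [[0, 0, 0.7], [0, 0, 0]], [[0, 0, 0.4], [0, 0, 0]], [[0, 0, 0.3], [0, 0, 0]], [[0, 0, 0], [0, 0, 0]], [[0, 0, 0], [0, 0, 0]]]'

```text
clock: 35.25
tool_pos: [0.4375, 0.1349, -0.023]
eef_rot: [-0.001, 0.034, 0.999, -0.001]
wrist_force: [-1.0, 0.2, 0.9]
opening: 0.0855
finger_force: 0.0
```

Emit:
send_rows --series '[[[0, 0, 0], [0, 0, 0]], [[0, 0, 0], [0, 0, 0]], [[0, 0, 0], [0, 0, 0]], [[0, 0, 0], [0, 0, 0]], [[0, 0, 0], [0, 0, 0]], [[0, 0, 0], [0, 0, 0]]]' --gripper 1 --squeeze 50

```text
clock: 35.85
tool_pos: [0.4372, 0.1352, -0.0233]
eef_rot: [-0.001, 0.034, 0.999, -0.001]
wrist_force: [-0.4, 0.5, 3.3]
opening: 0.0222
finger_force: 49.3
```

Emit:
send_rows --series '[[[0, 0, -0.5], [0, 0, 0]], [[0, 0, -1], [0, 0, 0]], [[0, 0, -1], [0, 0, 0]], [[0, 0, -1], [0, 0, 0]], [[0, 0, -1], [0, 0, 0]], [[0, 0, -1], [0, 0, 0]], [[0, 0, -0.9], [0, 0, -0.45]], [[0, 0, 0], [0, 0, 0]]]'

```text
clock: 36.65
tool_pos: [0.4388, 0.1356, 0.14]
eef_rot: [0.001, -0.0, 1.0, -0.0]
wrist_force: [1.2, 0.2, -1.5]
opening: 0.022
finger_force: 49.2
```

```bash
python3 plan.py .513 -.3665 .135 1
```

```text
turn units total [-0.    0.01 -0.11] | then shift units [ -2.62 -20.13   0.2 ] at [0.4388 0.1356 0.14  ] t 36.6
```

Emit:
send_rows --series '[[[-0.13, -1, 0], [0, 0, -0.1]], [[-0.13, -1, 0], [0, 0, 0]], [[-0.13, -1, 0], [0, 0, 0]], [[-0.13, -1, 0], [0, 0, 0]], [[-0.13, -1, 0], [0, 0, 0]], [[-0.13, -1, 0], [0, 0, 0]], [[-0.13, -1, 0], [0, 0, 0]], [[-0.13, -1, 0], [0, 0, 0]], [[-0.13, -1, 0], [0, 0, 0]], [[-0.13, -1, 0], [0, 0, 0]], [[-0.13, -1, 0], [0, 0, 0]], [[-0.13, -1, 0], [0, 0, 0]]]'

```text
clock: 37.85
tool_pos: [0.4797, -0.165, 0.1346]
eef_rot: [-0.003, -0.006, 1.0, -0.0]
wrist_force: [-0.3, -0.8, -2.2]
opening: 0.0222
finger_force: 49.3
```

Emit:
send_rows --series '[[[-0.13, -1, 0], [0, 0, 0]], [[-0.13, -1, 0], [0, 0, 0]], [[-0.13, -1, 0], [0, 0, 0]], [[-0.13, -1, 0], [0, 0, 0]], [[-0.13, -1, 0], [0, 0, 0]], [[-0.13, -1, 0], [0, 0, 0]], [[-0.13, -1, 0], [0, 0, 0]], [[-0.13, -1, 0], [0, 0, 0]], [[0, -0.4, 0], [0, 0, 0]], [[0, 0, 0], [0, 0, 0]], [[0, 0, 0], [0, 0, 0]]]'

```text
clock: 38.95
tool_pos: [0.5093, -0.3728, 0.1359]
eef_rot: [-0.002, -0.007, 1.0, -0.0]
wrist_force: [0.3, -0.5, -2.8]
opening: 0.0218
finger_force: 49.5
```

```bash
python3 plan.py .513 -.375 .04 1
python3 - <<'E'
from h import *
s=ctrl.sense(); print(s['opening'])
p=camera_params('wrist'); im,_=snap('wrist','w10.png')
# orange pixels (bands/sleeve) in w9 and now inside the tub
hsv=cv2.cvtColor(im,cv2.COLOR_RGB2HSV); m=((hsv[...,1]>90)&(hsv[...,0]<20)&(hsv[...,2]>30)).astype(np.uint8); m[:,:200]=0
n,l,st,ce=cv2.connectedComponentsWithStats(m)
for i in range(1,n):
    if st[i,4]>25: print(st[i],ce[i].round(),ray(p,ce[i],.04)[0].round(3),im[l==i].mean(0).round())
E
```

```text
turn units total [-0.   -0.03 -0.02] | then shift units [-0.15 -0.09  3.84] at [ 0.5093 -0.3728  0.1359] t 39.0
0.021836023181107334
[ 293  128   59   40 1012] [318. 144.] [ 0.474 -0.379  0.04 ] [110.  62.  37.]
[295 217  58  12 187] [324. 224.] [ 0.541 -0.373  0.04 ] [86. 58. 46.]
[286 326  63  54 393] [300. 354.] [ 0.674 -0.394  0.04 ] [86. 48. 42.]
[296 378  30   8 122] [314. 381.] [ 0.707 -0.381  0.04 ] [69. 33. 32.]
[416 378  21  22 216] [424. 392.] [ 0.72  -0.272  0.04 ] [141. 109.  57.]
```

Emit:
send_rows --series '[[[-0.15, -0.05, 0.5], [0, 0, 0]], [[0, 0, 0.8], [0, 0, 0]], [[0, 0, 0.8], [0, 0, 0]], [[0, 0, 0.7], [0, 0, 0]], [[0, 0, 0.5], [0, 0, 0]], [[0, 0, 0.3], [0, 0, 0]], [[0, 0, 0], [0, 0, 0]], [[0, 0, 0], [0, 0, 0]]]'

```text
clock: 39.8
tool_pos: [0.5134, -0.3752, 0.0476]
eef_rot: [-0.001, -0.007, 1.0, -0.001]
wrist_force: [-0.3, -0.1, -2.6]
opening: 0.0223
finger_force: 49.5
```

Emit:
send_rows --series '[[[0, 0, 0.2], [0, 0, 0]], [[0, 0, 0.2], [0, 0, 0]], [[0, 0, 0.1], [0, 0, 0]], [[0, 0, 0], [0, 0, 0]]]'

```text
clock: 40.2
tool_pos: [0.5126, -0.375, 0.0336]
eef_rot: [-0.002, -0.007, 1.0, -0.001]
wrist_force: [0.2, 0.0, -2.8]
opening: 0.022
finger_force: 49.5
```

Emit:
send_rows --series '[[[0, 0, 0.1], [0, 0, 0]], [[0, 0, 0.1], [0, 0, 0]], [[0, 0, 0.1], [0, 0, 0]], [[0, 0, 0], [0, 0, 0]]]'

```text
clock: 40.6
tool_pos: [0.5127, -0.375, 0.0262]
eef_rot: [-0.002, -0.007, 1.0, -0.001]
wrist_force: [-0.8, -0.8, -1.5]
opening: 0.0219
finger_force: 49.5
```

Emit:
send_rows --series '[[[0, 0, 0], [0, 0, 0]], [[0, 0, 0], [0, 0, 0]], [[0, 0, 0], [0, 0, 0]], [[0, 0, 0], [0, 0, 0]]]' --gripper 0.3

```text
clock: 41.0
tool_pos: [0.5132, -0.3754, 0.0274]
eef_rot: [-0.001, -0.007, 1.0, -0.001]
wrist_force: [-0.2, -0.8, -0.1]
opening: 0.0296
finger_force: 0.0
```

Emit:
send_rows --series '[[[0, 0, -0.3], [0, 0, 0]], [[0, 0, -0.7], [0, 0, 0]], [[0, 0, -1], [0, 0, 0]], [[0, 0, -1], [0, 0, 0]], [[0, 0, -1], [0, 0, 0]], [[1, 0, -1], [0, 0, 0]], [[1, 0, -1], [0, 0, 0]], [[1, 0, 0], [0, 0, 0]], [[0, 0, 0], [0, 0, 0]]]'

```text
clock: 41.9
tool_pos: [0.4369, -0.3769, 0.18]
eef_rot: [-0.001, -0.006, 1.0, -0.003]
wrist_force: [1.6, -0.5, 0.3]
opening: 0.0299
finger_force: 0.0
```

Run:
```python
from h import *
s=ctrl.sense(); print(np.round(s['tool_pos'],3),s['clock'])
w,p=snap('wrist','w11.png'); t,pt=snap('top','t7.png')
u,v=proj(p,[.508,-.366,.09])[0].astype(int); print(u,v)
f=lambda x:(255*(x/255.)**.6).astype('uint8')
a=w[max(0,v-130):v+150,max(0,u-150):u+150]; a=cv2.resize(a,(400,int(400*a.shape[0]/a.shape[1])))
b=cv2.resize(t[60:340,140:540],(400,280)); c=cv2.resize(t[145:225,380:450],(245,280),interpolation=cv2.INTER_CUBIC)
H=max(a.shape[0],570); o=np.zeros((H,800,3),np.uint8); o[:a.shape[0],:400]=f(a); o[:280,400:]=f(b); o[285:565,400:645]=f(c)
cv2.imwrite('pics/c10.png',o[:600,:,::-1])
```

```text
[ 0.437 -0.377  0.18 ] 41.9
337 270
```

View pics/c10.png

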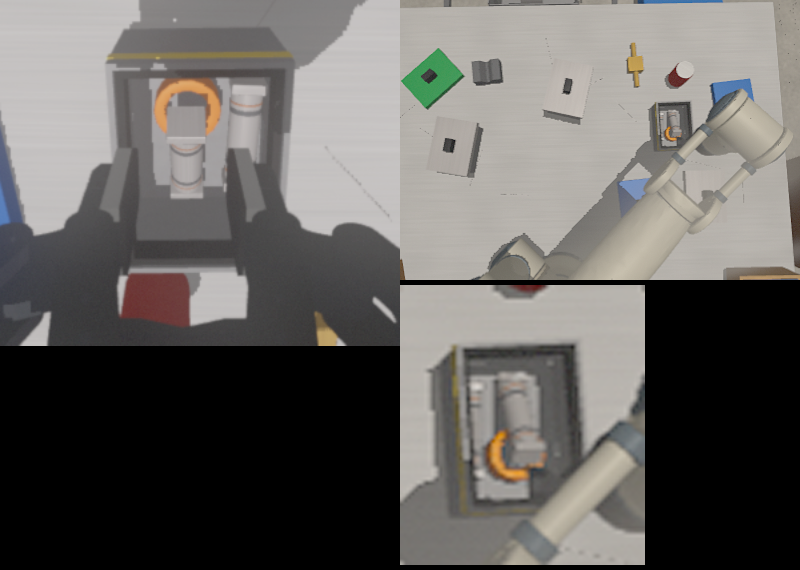

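Both spools lie in tub C: one flat on the floor, one resting on the sleeve below the rim. The counter is clear of spools. Next I fetch the lid.

```bash
python3 -c "
from plan import plan
plan(.2863,-.4702,.10,-0.5); plan(.2863,-.4702,-.001,-0.5)"
```

```text
turn units total [-0.02 -0.02  0.15] | then shift units [ 6.05 -3.82  3.11] at [ 0.4385 -0.3761  0.1778] t 42.0
turn units total [-0.02 -0.02  0.15] | then shift units [ 6.05 -3.82  7.15] at [ 0.4385 -0.3761  0.1778] t 42.0
```

Emit:
send_rows --series '[[[1, -0.63, 0], [0, 0, 0.15]], [[1, -0.63, 0], [0, 0, 0]], [[1, -0.63, 0], [0, 0, 0]], [[1, -0.63, 0], [0, 0, 0]], [[1, -0.63, 0.5], [0, 0, 0]], [[1, -0.63, 0.5], [0, 0, 0]], [[0.05, 0, 0.9], [0, 0, 0]], [[0, 0, 0.9], [0, 0, 0]], [[0, 0, 0], [0, 0, 0]], [[0, 0, 0], [0, 0, 0]]]' --gripper -1

```text
clock: 43.0
tool_pos: [0.2873, -0.4695, 0.1074]
eef_rot: [-0.002, 0.004, 1.0, -0.0]
wrist_force: [0.8, 0.1, -0.0]
opening: 0.0854
finger_force: 0.0
```

Run:
```python
from h import *
from plan import plan
plan(.2863,-.4702,-.001,-0.5)
w,p=snap('wrist','w12.png'); u,v=proj(p,[.2863,-.4702,.06])[0].round().astype(int); print('expect',u,v)
r=45; m=(w[v-r:v+r,u-r:u+r].max(2)<60).astype(np.uint8); n,l,st,ce=cv2.connectedComponentsWithStats(m)
print([(st[i]+[u-r,v-r,0,0,0]).tolist() for i in range(1,n) if st[i,4]>100])
print('knob top corners expected',proj(p,[[.2863+a,-.4702+b,z] for z in (.06,.024) for a,b in ((-.02,-.011),(-.02,.011),(.02,.011),(.02,-.011))]).round().tolist())
```

```text
turn units total [-0.   -0.03  0.01] | then shift units [ 0.04 -0.03  4.34] at [ 0.2873 -0.4695  0.1074] t 43.0
expect 325 208
[[305, 165, 35, 69, 2217]]
knob top corners expected [[307.0, 179.0], [342.0, 178.0], [341.0, 235.0], [309.0, 236.0], [310.0, 166.0], [339.0, 165.0], [339.0, 216.0], [311.0, 216.0]]
```

Emit:
send_rows --series '[[[0.04, -0.05, 0.8], [0, 0, 0]], [[0, 0, 0.9], [0, 0, 0]], [[0, 0, 0.9], [0, 0, 0]], [[0, 0, 0.8], [0, 0, 0]], [[0, 0, 0.6], [0, 0, 0]], [[0, 0, 0.3], [0, 0, 0]], [[0, 0, 0], [0, 0, 0]], [[0, 0, 0], [0, 0, 0]]]'

```text
clock: 43.85
tool_pos: [0.2865, -0.4716, 0.0015]
eef_rot: [-0.002, 0.005, 1.0, -0.002]
wrist_force: [0.2, -0.8, 0.6]
opening: 0.0852
finger_force: 0.0
```

Emit:
send_rows --series '[[[0, 0, 0], [0, 0, 0]], [[0, 0, 0], [0, 0, 0]], [[0, 0, 0], [0, 0, 0]], [[0, 0, 0], [0, 0, 0]], [[0, 0, 0], [0, 0, 0]], [[0, 0, 0], [0, 0, 0]]]' --gripper 1 --squeeze 60

```text
clock: 44.45
tool_pos: [0.2862, -0.4713, 0.0008]
eef_rot: [-0.002, 0.005, 1.0, -0.001]
wrist_force: [0.3, -0.3, 2.2]
opening: 0.0211
finger_force: 60.0
```

Emit:
send_rows --series '[[[0, 0, -0.5], [0, 0, 0]], [[0, 0, -1], [0, 0, 0]], [[0, 0, -1], [0, 0, 0]], [[0, 0, -1], [0, 0, 0]], [[0, 0, -1], [0, 0, 0]], [[0, 0, -1], [0, 0, 0]], [[0, 0, -1], [0, 0, 0]], [[0, 0, -0.7], [0, 0, 0]], [[0, 0, 0], [0, 0, 0]], [[0, 0, 0], [0, 0, 0]]]'

```text
clock: 45.45
tool_pos: [0.2867, -0.4704, 0.1799]
eef_rot: [-0.002, 0.005, 1.0, -0.001]
wrist_force: [0.3, 0.6, -3.2]
opening: 0.0214
finger_force: 59.4
```

```bash
python3 plan.py .5108 -.3676 .178 0
```

```text
turn units total [-0.01 -0.03 -0.06] | then shift units [-8.96  4.11  0.08] at [ 0.2867 -0.4704  0.1799] t 45.5
```

Emit:
send_rows --series '[[[-1, 0.45, 0], [0, 0, -0.06]], [[-1, 0.45, 0], [0, 0, 0]], [[-1, 0.45, 0], [0, 0, 0]], [[-1, 0.45, 0], [0, 0, 0]], [[-1, 0.45, 0], [0, 0, 0]], [[-1, 0.45, 0], [0, 0, 0]], [[-1, 0.45, 0], [0, 0, 0]], [[-1, 0.45, 0], [0, 0, 0]], [[-0.96, 0.5, 0], [0, 0, 0]], [[0, 0, 0], [0, 0, 0]], [[0, 0, 0], [0, 0, 0]]]'

```text
clock: 46.55
tool_pos: [0.5106, -0.3676, 0.1767]
eef_rot: [-0.004, -0.0, 1.0, -0.0]
wrist_force: [-0.6, 0.1, -2.6]
opening: 0.0213
finger_force: 59.3
```

```bash
python3 plan.py .510 -.3672 .081 0
```

```text
turn units total [-0.   -0.05  0.  ] | then shift units [0.02 0.02 3.83] at [ 0.5106 -0.3676  0.1767] t 46.5
```

Emit:
send_rows --series '[[[0, 0, 0.8], [0, -0.05, 0]], [[0.02, 0.02, 0.9], [0, 0, 0]], [[0, 0, 0.9], [0, 0, 0]], [[0, 0, 0.5], [0, 0, 0]], [[0, 0, 0.3], [0, 0, 0]], [[0, 0, 0.2], [0, 0, 0]], [[0, 0, 0.15], [0, 0, 0]], [[0, 0, 0], [0, 0, 0]], [[0, 0, 0], [0, 0, 0]]]'

```text
clock: 47.45
tool_pos: [0.5108, -0.3681, 0.0859]
eef_rot: [0.002, 0.0, 1.0, -0.001]
wrist_force: [-0.3, 1.5, -2.4]
opening: 0.0213
finger_force: 59.2
```

Emit:
send_rows --series '[[[0, 0, 0.1], [0, 0, 0]], [[0, 0, 0.1], [0, 0, 0]], [[0, 0, 0.1], [0, 0, 0]], [[0, 0, 0.1], [0, 0, 0]], [[0, 0, 0.1], [0, 0, 0]], [[0, 0, 0.1], [0, 0, 0]], [[0, 0, 0], [0, 0, 0]]]'

```text
clock: 48.15
tool_pos: [0.5108, -0.3681, 0.0709]
eef_rot: [0.002, 0.0, 1.0, -0.001]
wrist_force: [-0.3, 3.5, 2.0]
opening: 0.0213
finger_force: 60.0
```

Emit:
send_rows --series '[[[0, 0, 0.08], [0, 0, 0]], [[0, 0, 0.08], [0, 0, 0]], [[0, 0, 0], [0, 0, 0]]]'

```text
clock: 48.45
tool_pos: [0.511, -0.3682, 0.0707]
eef_rot: [0.003, 0.0, 1.0, -0.002]
wrist_force: [-6.4, 8.5, 16.1]
opening: 0.0215
finger_force: 61.9
```

Emit:
send_rows --series '[[[0, 0, 0.08], [0, 0, 0]], [[0, 0, 0.08], [0, 0, 0]], [[0, 0, 0], [0, 0, 0]]]'

```text
clock: 48.75
tool_pos: [0.5111, -0.3683, 0.0707]
eef_rot: [0.004, 0.0, 1.0, -0.003]
wrist_force: [-11.4, 12.1, 30.4]
opening: 0.0212
finger_force: 64.0
```

It's at a hard stop at 0.0707, where home should be. I'll release, then check by pressing with shut fingers on the knob top (contact near tool z 0.099 if home, 0.109 if proud).

Emit:
send_rows --series '[[[0, 0, -0.3], [0, 0, 0]], [[0, 0, 0], [0, 0, 0]]]'

```text
clock: 48.95
tool_pos: [0.511, -0.3682, 0.071]
eef_rot: [0.002, 0.0, 1.0, -0.002]
wrist_force: [1.5, 2.5, 2.0]
opening: 0.0212
finger_force: 60.3
```

Emit:
send_rows --series '[[[0, 0, 0], [0, 0, 0]], [[0, 0, 0], [0, 0, 0]], [[0, 0, 0], [0, 0, 0]], [[0, 0, 0], [0, 0, 0]], [[0, 0, 0], [0, 0, 0]], [[0, 0, -0.7], [0, 0, 0]], [[0, 0, -1], [0, 0, 0]], [[0, 0, -1], [0, 0, 0]], [[0, 0, 0], [0, 0, 0]]]' --gripper -1

```text
clock: 49.85
tool_pos: [0.512, -0.3693, 0.1425]
eef_rot: [0.005, 0.0, 1.0, -0.004]
wrist_force: [-0.8, -0.1, 0.5]
opening: 0.0856
finger_force: 0.0
```

Emit:
send_rows --series '[[[0, 0, 0], [0, 0, 0]], [[0, 0, 0], [0, 0, 0]], [[0, 0, 0], [0, 0, 0]], [[0, 0, 0], [0, 0, 0]], [[0, 0, 0], [0, 0, 0]], [[0, 0, 0], [0, 0, 0]]]' --gripper 1

```text
clock: 50.45
tool_pos: [0.5104, -0.368, 0.1371]
eef_rot: [0.001, 0.0, 1.0, -0.001]
wrist_force: [1.1, 0.4, 0.4]
opening: 0.0003
finger_force: 0.0
```

```bash
python3 plan.py .5102 -.3672 .104 0
```

```text
turn units total [-0.01  0.02 -0.  ] | then shift units [0.01 0.03 1.32] at [ 0.5104 -0.368   0.1371] t 50.5
```

Emit:
send_rows --series '[[[0, 0, 0.7], [0, 0, 0]], [[0, 0, 0.4], [0, 0, 0]], [[0, 0, 0.2], [0, 0, 0]], [[0, 0, 0.12], [0, 0, 0]], [[0, 0, 0], [0, 0, 0]]]'

```text
clock: 50.95
tool_pos: [0.5106, -0.3681, 0.1021]
eef_rot: [0.002, 0.0, 1.0, -0.001]
wrist_force: [0.2, -0.2, 0.2]
opening: -0.0001
finger_force: 0.0
```

Emit:
send_rows --series '[[[0, 0, 0.1], [0, 0, 0]], [[0, 0, 0.1], [0, 0, 0]], [[0, 0, 0], [0, 0, 0]]]'

```text
clock: 51.25
tool_pos: [0.511, -0.3685, 0.1013]
eef_rot: [0.003, 0.0, 1.0, -0.002]
wrist_force: [-5.1, 3.7, 13.9]
opening: 0.0
finger_force: 6.8
```

Emit:
send_rows --series '[[[0, 0, 0.1], [0, 0, 0]], [[0, 0, 0.1], [0, 0, 0]], [[0, 0, 0], [0, 0, 0]]]'

```text
clock: 51.55
tool_pos: [0.5111, -0.3686, 0.1013]
eef_rot: [0.004, 0.0, 1.0, -0.004]
wrist_force: [-11.7, 8.6, 30.3]
opening: -0.0003
finger_force: 15.3
```

Contact is at 0.1013 and hard at 30 N. The proud lid A was touched at 0.1107, so lid C is home. Next is B.

Emit:
send_rows --series '[[[0, 0, -0.8], [0, 0, 0]], [[0, 0, -1], [0, 0, 0]], [[0, 0, -1], [0, 0, 0]], [[0, 0, 0], [0, 0, 0]]]'

```text
clock: 51.95
tool_pos: [0.5119, -0.3692, 0.1674]
eef_rot: [0.005, 0.0, 1.0, -0.004]
wrist_force: [-0.2, -0.1, 0.6]
opening: -0.0
finger_force: 0.0
```

```bash
python3 plan.py .630 -.0357 .16 -12
```

```text
turn units total [-0.04  0.07  1.39] | then shift units [-1.85 14.03  0.3 ] at [ 0.5119 -0.3692  0.1674] t 52.0
```

Emit:
send_rows --series '[[[0, 0, 0], [0, 0, 0.7]], [[0, 0, 0], [0, 0, 0.68]], [[-0.13, 1, 0], [0, 0, 0]], [[-0.13, 1, 0], [0, 0, 0]], [[-0.13, 1, 0], [0, 0, 0]], [[-0.13, 1, 0], [0, 0, 0]], [[-0.13, 1, 0], [0, 0, 0]], [[-0.13, 1, 0], [0, 0, 0]], [[-0.13, 1, 0], [0, 0, 0]], [[-0.13, 1, 0], [0, 0, 0]], [[-0.13, 1, 0], [0, 0, 0]], [[-0.13, 1, 0], [0, 0, 0]]]'

```text
clock: 53.15
tool_pos: [0.5938, -0.129, 0.1607]
eef_rot: [0.001, 0.104, 0.995, -0.001]
wrist_force: [0.6, -0.1, -0.1]
opening: 0.0003
finger_force: 0.0
```

Emit:
send_rows --series '[[[-0.13, 1, 0], [0, 0, 0]], [[-0.13, 1, 0], [0, 0, 0]], [[-0.13, 1, 0], [0, 0, 0]], [[-0.13, 1, 0], [0, 0, 0]], [[0, 0, 0], [0, 0, 0]], [[0, 0, 0], [0, 0, 0]]]'

```text
clock: 53.75
tool_pos: [0.6268, -0.0347, 0.1607]
eef_rot: [0.001, 0.103, 0.995, -0.001]
wrist_force: [-0.5, -1.1, 1.0]
opening: 0.0
finger_force: 0.0
```

```bash
python3 plan.py .630 -.0357 .115 -12
```

```text
turn units total [-0.01  0.02  0.02] | then shift units [-0.13 -0.01  1.83] at [ 0.6268 -0.0347  0.1607] t 53.8
```

Emit:
send_rows --series '[[[-0.13, 0, 0.7], [0, 0, 0]], [[0, 0, 0.6], [0, 0, 0]], [[0, 0, 0.4], [0, 0, 0]], [[0, 0, 0.15], [0, 0, 0]], [[0, 0, 0.1], [0, 0, 0]], [[0, 0, 0.1], [0, 0, 0]], [[0, 0, 0.1], [0, 0, 0]], [[0, 0, 0.1], [0, 0, 0]], [[0, 0, 0.1], [0, 0, 0]], [[0, 0, 0.1], [0, 0, 0]], [[0, 0, 0], [0, 0, 0]]]'

```text
clock: 54.85
tool_pos: [0.6305, -0.0358, 0.1025]
eef_rot: [0.003, 0.104, 0.995, -0.001]
wrist_force: [-3.3, -0.2, 5.8]
opening: 0.0002
finger_force: 2.6
```

Emit:
send_rows --series '[[[0, 0, 0.1], [0, 0, 0]], [[0, 0, 0.1], [0, 0, 0]], [[0, 0, 0], [0, 0, 0]]]'

```text
clock: 55.15
tool_pos: [0.6307, -0.0358, 0.1013]
eef_rot: [0.004, 0.104, 0.995, -0.001]
wrist_force: [-10.2, -0.5, 19.4]
opening: 0.0001
finger_force: 9.2
```

Emit:
send_rows --series '[[[0, 0, 0.1], [0, 0, 0]], [[0, 0, 0.1], [0, 0, 0]], [[0, 0, 0], [0, 0, 0]]]'

```text
clock: 55.45
tool_pos: [0.6309, -0.0358, 0.1012]
eef_rot: [0.006, 0.104, 0.995, -0.001]
wrist_force: [-19.2, 0.7, 35.1]
opening: 0.0003
finger_force: 17.7
```

B is home, at the same 0.1012 hard stop. On to A.

Emit:
send_rows --series '[[[0, 0, -0.8], [0, 0, 0]], [[0, 0, -1], [0, 0, 0]], [[0, 0, -1], [0, 0, 0]], [[0, 0, 0], [0, 0, 0]]]'

```text
clock: 55.85
tool_pos: [0.6322, -0.0357, 0.1662]
eef_rot: [0.006, 0.104, 0.995, -0.001]
wrist_force: [-0.5, 0.1, 0.3]
opening: 0.0001
finger_force: 0.0
```

```bash
python3 plan.py .4549 .3207 .16 -10
```

```text
turn units total [-0.01  0.09 -0.22] | then shift units [ 9.46 12.81  0.25] at [ 0.6322 -0.0357  0.1662] t 55.9
```

Emit:
send_rows --series '[[[0, 0, 0], [0, 0.05, -0.22]], [[0.73, 1, 0], [0, 0, 0]], [[0.73, 1, 0], [0, 0, 0]], [[0.73, 1, 0], [0, 0, 0]], [[0.73, 1, 0], [0, 0, 0]], [[0.73, 1, 0], [0, 0, 0]], [[0.73, 1, 0], [0, 0, 0]], [[0.73, 1, 0], [0, 0, 0]], [[0.73, 1, 0], [0, 0, 0]], [[0.73, 1, 0], [0, 0, 0]], [[0.73, 1, 0], [0, 0, 0]], [[0.73, 1, 0], [0, 0, 0]]]'

```text
clock: 57.05
tool_pos: [0.4795, 0.2712, 0.1601]
eef_rot: [-0.002, 0.087, 0.996, -0.001]
wrist_force: [-0.3, 1.3, 0.8]
opening: 0.0002
finger_force: 0.0
```

Emit:
send_rows --series '[[[0.73, 1, 0], [0, 0, 0]], [[0.73, 0.8, 0], [0, 0, 0]], [[0, 0, 0], [0, 0, 0]], [[0, 0, 0], [0, 0, 0]]]'

```text
clock: 57.45
tool_pos: [0.4518, 0.321, 0.1602]
eef_rot: [-0.002, 0.086, 0.996, -0.001]
wrist_force: [0.5, 0.1, -1.2]
opening: -0.0002
finger_force: 0.0
```

```bash
python3 plan.py .4549 .3207 .115 -10
```

```text
turn units total [-0.01 -0.03  0.01] | then shift units [-0.12  0.01  1.81] at [0.4518 0.321  0.1602] t 57.5
```

Emit:
send_rows --series '[[[-0.12, 0, 0.7], [0, 0, 0]], [[0, 0, 0.6], [0, 0, 0]], [[0, 0, 0.4], [0, 0, 0]], [[0, 0, 0.15], [0, 0, 0]], [[0, 0, 0.1], [0, 0, 0]], [[0, 0, 0.1], [0, 0, 0]], [[0, 0, 0.1], [0, 0, 0]], [[0, 0, 0.1], [0, 0, 0]], [[0, 0, 0.1], [0, 0, 0]], [[0, 0, 0.1], [0, 0, 0]], [[0, 0, 0], [0, 0, 0]]]'

```text
clock: 58.55
tool_pos: [0.4552, 0.3203, 0.1014]
eef_rot: [-0.001, 0.087, 0.996, -0.0]
wrist_force: [-2.3, -1.6, 5.0]
opening: -0.0001
finger_force: 2.5
```

Emit:
send_rows --series '[[[0, 0, 0.1], [0, 0, 0]], [[0, 0, 0.1], [0, 0, 0]], [[0, 0, 0], [0, 0, 0]]]'

```text
clock: 58.85
tool_pos: [0.4553, 0.3205, 0.1012]
eef_rot: [0.0, 0.087, 0.996, 0.001]
wrist_force: [-11.4, -6.2, 24.2]
opening: 0.0
finger_force: 12.2
```

Emit:
send_rows --series '[[[0, 0, 0.1], [0, 0, 0]], [[0, 0, 0.1], [0, 0, 0]], [[0, 0, 0], [0, 0, 0]]]'

```text
clock: 59.15
tool_pos: [0.4554, 0.3206, 0.1011]
eef_rot: [0.002, 0.087, 0.996, 0.002]
wrist_force: [-18.3, -13.3, 44.4]
opening: -0.0003
finger_force: 21.9
```

All three stop at the same height. I'll retreat and check for any yellow stripe left and for spools on the counter, numerically.

Emit:
send_rows --series '[[[0, 0, -0.8], [0, 0, 0]], [[0, 0, -1], [0, 0, 0]], [[0, 0, -1], [0, 0, 0]], [[0, 0, -1], [0, 0, 0]], [[1, 1, 0], [0, 0, 0]], [[1, 1, 0], [0, 0, 0]], [[1, 1, 0], [0, 0, 0]], [[1, 1, 0], [0, 0, 0]], [[1, 1, 0], [0, 0, 0]], [[1, 1, 0], [0, 0, 0]], [[1, 1, 0], [0, 0, 0]], [[0, 0, 0], [0, 0, 0]]]'

```text
clock: 60.35
tool_pos: [0.3102, 0.526, 0.1847]
eef_rot: [-0.003, 0.085, 0.996, 0.0]
wrist_force: [-0.9, -0.3, -0.4]
opening: 0.0003
finger_force: 0.0
```

Run:
```python
from h import *
for cam,ref in (('top','top0.png'),('scene','scene0.png')):
    im,p=snap(cam,cam+'F.png'); old=cv2.cvtColor(cv2.imread('pics/'+ref),cv2.COLOR_BGR2RGB)
    for n,(x,y) in dict(A=(.4545,.3205),B=(.630,-.0357),C=(.510,-.367)).items():
        r=[]
        for I in (old,im):
            u,v=proj(p,[x,y,.09])[0].astype(int); c=cv2.cvtColor(I[v-40:v+40,u-40:u+40],cv2.COLOR_RGB2HSV)
            r.append(int(((c[...,0]>18)&(c[...,0]<35)&(c[...,1]>130)).sum()))
        print(cam,n,'yellow before/after',r)
    if cam=='scene':
        for n,(x,y) in dict(A=(.4545,.3205),B=(.630,-.0357),C=(.510,-.367)).items():
            for z in (.13,.14):
                u,v=proj(p,[x,y,z])[0].round().astype(int); print(n,z,(u,v),'old/new brightness',old[v,u],im[v,u])
    else:
        d=cv2.absdiff(im,old).max(2); m=cv2.morphologyEx((d>40).astype(np.uint8),cv2.MORPH_OPEN,np.ones((2,2))); n,l,st,ce=cv2.connectedComponentsWithStats(m)
        print([(st[i,:5].tolist()) for i in range(1,n) if st[i,4]>12])
print(ctrl.sense()['clock'],np.round(ctrl.sense()['tool_pos'],3))
```

```text
top A yellow before/after [0, 0]
top B yellow before/after [0, 0]
top C yellow before/after [5, 5]
[[194, 201, 4, 12, 24], [332, 208, 2, 12, 24], [101, 243, 178, 157, 8031], [72, 247, 32, 28, 509], [0, 249, 26, 33, 424], [25, 256, 46, 44, 694], [0, 264, 27, 24, 255], [30, 276, 7, 6, 24], [72, 277, 38, 24, 544], [0, 302, 190, 98, 7448], [81, 308, 8, 8, 23], [118, 319, 13, 5, 39], [283, 322, 11, 13, 67], [324, 346, 8, 16, 73], [316, 349, 8, 4, 19], [0, 359, 11, 6, 39], [67, 368, 2, 9, 18], [70, 373, 30, 19, 334], [28, 380, 15, 20, 141]]
scene A yellow before/after [3, 0]
scene B yellow before/after [0, 0]
scene C yellow before/after [1, 0]
A 0.13 (np.int64(446), np.int64(211)) old/new brightness [15 19 19] [20 17 20]
A 0.14 (np.int64(447), np.int64(209)) old/new brightness [18 19 19] [24 23 26]
B 0.13 (np.int64(329), np.int64(228)) old/new brightness [19 18 20] [16 16 17]
B 0.14 (np.int64(329), np.int64(226)) old/new brightness [17 18 19] [21 18 20]
C 0.13 (np.int64(245), np.int64(187)) old/new brightness [17 18 20] [16 20 19]
C 0.14 (np.int64(245), np.int64(185)) old/new brightness [18 16 18] [17 15 17]
60.45 [0.313 0.523 0.185]
```

```bash
python3 -c "
from h import *
print(finish_job())"
```

```text
the job is handed in; nothing more can be done
None
```

I found the orange sleeve in tub C (the one at negative y) and put both scored spools from the counter into it. All three lids are back on and pressed home at the same hard stop, no yellow stripe showed in the scene-camera check, and I handed the job in at about 60 s; the last press, on tub A, reached 44 N at the shut fingertips.

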